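# Restock the leaning rack of chocolate bars by colour

### The job

Get the leaning rack ready for the shop: take the jars left in its bays out and stand them upright in the tray, then lean every chocolate bar in the bay whose tin on the front step has the same colour, foot behind the lip, long way up and its back resting on the rail, square and centred in its bay. Each tin stays (or, if it gets knocked, goes back) standing flat and centred on its own starting place in front of its bar, but the tin of any colour whose bar is not here today is to be stood in the tray too. Leave the bell, the gift box and the ribbon reel where they are.

Things in the scene. Friction and masses are not known exactly. Their poses are not given: they have to be found in the camera images.
- rack: fixed pale wood rack; origin at counter height under the lip's inner face; x away from the robot, y left, z up. Base 184 x 360 mm (x -81 to 103), 10 mm thick; its part in front of the lip is the step for tins. Lip x -6 to 0, 12 mm above base. Brass rail, 10 mm thick, along y at x 85.5, centre 73 mm up, on 9 mm posts at y +-57.5, +-172.5; bays between them at y -115, 0, 115 mm
- bay0 (a point): the right (lowest y of the rack) bay of the rack: where a bar's centre lies once it leans there, 61 mm above the counter, 56 mm beyond the lip; axes as the rack's. A bar with its foot on the base against the lip and its back on the rail lies 42 degrees from horizontal, upper end away from the robot, 60 mm width along the rack
- bay1 (a point): the middle bay of the rack: where a bar's centre lies once it leans there, 61 mm above the counter, 56 mm beyond the lip; axes as the rack's. A bar with its foot on the base against the lip and its back on the rail lies 42 degrees from horizontal, upper end away from the robot, 60 mm width along the rack
- bay2 (a point): the left (highest y of the rack) bay of the rack: where a bar's centre lies once it leans there, 61 mm above the counter, 56 mm beyond the lip; axes as the rack's. A bar with its foot on the base against the lip and its back on the rail lies 42 degrees from horizontal, upper end away from the robot, 60 mm width along the rack
- step0 (a point): right (lowest y of the rack) place on the rack's front step, a round inlay on top of the base, in front of the right bay; axes as the rack's
- step1 (a point): middle place on the rack's front step, a round inlay on top of the base, in front of the middle bay; axes as the rack's
- step2 (a point): left (highest y of the rack) place on the rack's front step, a round inlay on top of the base, in front of the left bay; axes as the rack's
- tray_in (a point): centre of the inner floor (6 mm above the counter) of a fixed low dark wooden tray, 290 mm along its x (row of up to four things), 135 mm along its y, with 6 mm walls 22 mm high; inside 278 x 123 mm
- bar_red_mid (a point): flat dark red chocolate bar with a pale band round its middle, rigid slab 140 x 60 x 12 mm, 100 g, the same on both faces and ends; this point is its centre, its x runs along the 140 mm length, z across the 12 mm thickness. Starts lying flat on the counter, long side roughly across the robot's view; may be absent today (sold out)
- bar_green_mid (a point): flat dark green chocolate bar with a pale band round its middle, rigid slab 140 x 60 x 12 mm, 100 g, the same on both faces and ends; this point is its centre, its x runs along the 140 mm length, z across the 12 mm thickness. Starts lying flat on the counter, long side roughly across the robot's view; may be absent today (sold out)
- bar_gold_mid (a point): flat gold-coloured chocolate bar with a pale band round its middle, rigid slab 140 x 60 x 12 mm, 100 g, the same on both faces and ends; this point is its centre, its x runs along the 140 mm length, z across the 12 mm thickness. Starts lying flat on the counter, long side roughly across the robot's view; may be absent today (sold out)
- tin_red_mid (a point): lidded round dark red pastille tin, loose; this point is at its centre, half-way up; diameter 69 mm, 42 mm high, 90 g; z up its own axis. Starts on the front step of the rack, before one of the bays
- tin_green_mid (a point): lidded round dark green pastille tin, loose; this point is at its centre, half-way up; diameter 69 mm, 42 mm high, 90 g; z up its own axis. Starts on the front step of the rack, before one of the bays
- tin_gold_mid (a point): lidded round gold-coloured pastille tin, loose; this point is at its centre, half-way up; diameter 65 mm, 36 mm high, 90 g; z up its own axis. Starts on the front step of the rack, before one of the bays
- jar_a_mid (a point): honey jar with gold-coloured lid, loose, 54 mm diameter at the body, 48 mm across the lid (the top 12 mm), 75 mm high, 200 g; this point is its centre, half-way up. If present, it starts upright in one of the rack's bays, in the way of the bar
- jar_b_mid (a point): jam jar with red lid, loose, 54 mm diameter at the body, 48 mm across the lid (the top 12 mm), 70 mm high, 200 g; this point is its centre, half-way up. If present, it starts upright in one of the rack's bays, in the way of the bar
- jar_c_mid (a point): small cream jar with white lid, loose, 50 mm diameter at the body, 44 mm across the lid (the top 10 mm), 60 mm high, 200 g; this point is its centre, half-way up. If present, it starts upright in one of the rack's bays, in the way of the bar
- service_bell: counter bell, white dome on a black foot, 80 mm across, 58 mm high; origin under it. Bystander
- gift_box: cream gift box with a red ribbon, 66 x 68 x 69 mm; origin under it. Bystander
- ribbon_reel: reel of purple ribbon with cream rims, lying flat, 81 x 92 x 30 mm; origin under it. Bystander
Not all that is in view belongs to the job. Leave any blue look-alike of the part that bears jar_c_mid alone.

How it is judged:
By the outcome, as a careful person would: the job done as asked, in the order asked, and still so for the second after the job is handed in, with the robot touching nothing.
Of bar_red, bar_green, bar_gold only 2 to 3 are there at a start; the rules pass over those that are not, and their reading is None.
Of jar_a, jar_b, jar_c only 2 to 3 are there at a start; the rules pass over those that are not, and their reading is None.
At some moment in a run one of tin_red, tin_green, tin_gold may be knocked a few centimetres aside while the robot is not near it.
It also fails if it takes over 210 s, if anything falls off the work surface, if the arm or the gripper's body presses on something with over 40 N, if the wrist force passes 120 N, or if a joint passes its speed limit or range.

### The arm

A 6-joint arm with a two-finger parallel gripper is mounted at the origin on a cart in front of the work surface, level with it; the furniture and walls round the work are solid. World frame = base frame: x ahead of the robot, y to its left, z up, the work surface at z = 0. Lengths are in m, angles in degrees, forces in N, time in s.
With the tool pointing down it reaches from about 0.325 to 1 m from the base axis. Payload 5.1 kg.
Tool frame: the origin (TCP) lies at the very end of the fingers, on their centre line; the grasp point (between the pads) lies 19 mm behind it; z points along the fingers, y is the direction in which the jaws open and shut (so a half turn about z gives the same grasp; the last joint's range is limited). The gripper opens to 85 mm and grips with 20 to 120 N. Pads are 22 mm wide; open, the fingers measure 114 mm over their backs; the gripper's body (76 mm by 85 mm) begins 54 mm behind the grasp point. The pads swing forward as they close: fully open they stand 13 mm farther back than shut.
Start: joints at [61.215, 7.093, 94.555, -0, 78.352, -4.733], TCP at [0.265, 0.594, 0.231] pointing down, gripper open.
Joint ranges: [-149.61, 149.61], [-58.7, 133.49], [1.44, 155.28], [-77.14, 257.14], [18.33, 153.61], [-166.67, 166.67]. Speed limits (degrees/s): [147.25, 147.25, 180, 180, 180, 180].

### API

Orientations are given as [roll, pitch, yaw] about the fixed x, y, z axes, in that order (R = Rz(yaw) Ry(pitch) Rx(roll)).
In Python, from bench import env, kinematics, cams gives the robot as it stands. The module is installed in compiled form; this text tells all that it offers. Calls block until the motion is done:
- env.goto(position, orientation): joint-space move of the TCP to a pose.
- env.move_linear(position, rot=None, velocity=0.15): straight line of the TCP; rot=None keeps the orientation; velocity is the mean speed in m/s.
- env.goto_joints(angles): joint-space move.
- env.release() and env.clamp(effort=None): open the fingers fully, or close them until they stop; effort is the grip in N (None keeps the last).
- env.pause(seconds).
- kinematics.ik(position, orientation): joint angles nearest the present ones, or None.
- env.sense(): the state.
- cams.grab_frame(name): name is "scene" or "top" or "wrist"; returns a dict with "image" (400x640x3 uint8, blue, green, red), "depth" (400x640 float32, m along the optical axis (not along the pixel's ray), 0 where there is no reading), "K" (3x3 intrinsics, pixels), "R" (3x3) and "t" (3): a world point X has camera coordinates R X + t; the wrist camera has in their place "tool_from_camera" (4x4, takes a point from camera to tool coordinates, whose origin is the TCP and whose axes are the flange's). Camera axes: x right, y down, z forward; pixel columns grow to the right and rows downward; lengths in m; the calibration is good to about 2 mm. A picture is of the moment at which its call begins: read the wrist's pose just before it.
A pose or a line that the arm cannot do raises env.Unreachable and nothing moves.
- env.sign_off(): hands the job in, once; it reports no verdict.
The state is a dict: "clock": time; "qpos": joint angles; "qvel": joint speeds; "joint_torque": joint torques, N m; "position": TCP position; "orientation": TCP orientation; "force": force on the tool from outside, world axes, zero at the start; "ft_torque": the same for the moment, N m; "finger_gap": finger opening in m.
Only numpy, scipy, OpenCV 4.12 (cv2) and the standard library are available. Lean on these libraries where they do the work, as an engineer would, in place of code of your own. Each camera call takes 0.05 s, during which the arm holds its last target.

## Working session

There is one attempt and no reset: what is moved stays moved. The work goes in short steps, each a Python script; the robot and the scene stay as the last script left them, time stands still between calls to the robot, and variables do not carry over. Pictures are saved under pics/ and viewed, and the job is handed in when it is done.

```bash
mkdir -p pics; ls
python3 - <<'E'
from bench import env,kinematics,cams
import cv2
s=env.sense();print(s)
for n in("scene","top","wrist"):
    f=cams.grab_frame(n);cv2.imwrite(f"pics/{n}0.png",f["image"]);print(n,f["K"].tolist(),f.get("R"),f.get("t"),f.get("tool_from_camera"))
E
```

```text
pics
{'clock': 0.0, 'qpos': array([ 6.12138538e+01,  7.13278169e+00,  9.46316351e+01,  1.22250159e-03,
        7.83512923e+01, -4.73208060e+00]), 'qvel': array([ 0.08923778, -0.02216436,  0.10719955, -0.11674048,  0.01893015,
       -0.10557137]), 'joint_torque': array([-1.57802293e-03, -4.23617935e+01, -3.65448689e+01, -1.84165119e-04,
        6.89772962e-03,  1.98624042e-05]), 'position': array([0.26466975, 0.59302945, 0.23008632]), 'orientation': array([-1.79884784e+02, -1.07383339e-02,  1.55945676e+02]), 'force': array([-0.24628712,  0.88584201, -0.43754451]), 'ft_torque': array([-0.00124633, -0.02877436, -0.02149984]), 'finger_gap': 0.08530062556672087}
scene [[412.85857509446635, 0.0, 317.6106762382663], [0.0, 412.85857509446635, 200.0691429197398], [0.0, 0.0, 1.0]] [[ 0.74218932 -0.67018971  0.00087299]
 [-0.35644936 -0.39584573 -0.84631555]
 [ 0.56753755  0.62781519 -0.53268116]] [-0.38380606  0.25597566  1.04902248] None
top [[362.9155469631816, 0.0, 317.37238293192286], [0.0, 362.9155469631816, 199.00064579760084], [0.0, 0.0, 1.0]] [[-0.02303556 -0.99969587 -0.00880532]
 [-0.99594721  0.02371334 -0.0867573 ]
 [ 0.08693972  0.00677113 -0.99619056]] [-0.01504943  0.52888623  1.06569696] None
wrist [[307.4961634242412, 0.0, 320.393399758346], [0.0, 307.4961634242412, 195.54783789576197], [0.0, 0.0, 1.0]] None None [[ 5.23143340e-04 -9.47315718e-01 -3.20300885e-01  8.40496735e-02]
 [ 9.99999645e-01  7.07315769e-04 -4.58656841e-04 -1.98541609e-04]
 [ 6.61046701e-04 -3.20300531e-01  9.47315751e-01 -1.42468421e-01]
 [ 0.00000000e+00  0.00000000e+00  0.00000000e+00  1.00000000e+00]]
```

View pics/top0.png

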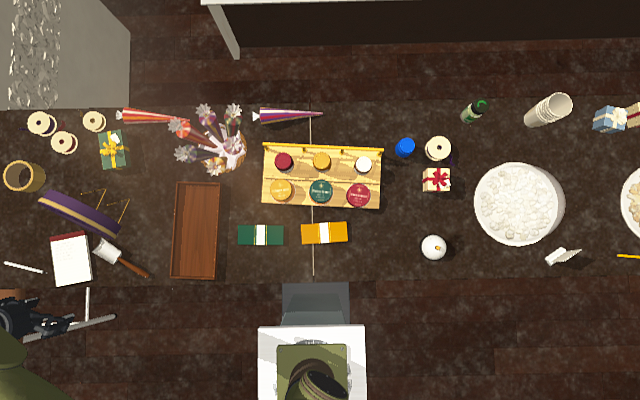

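View pics/scene0.png

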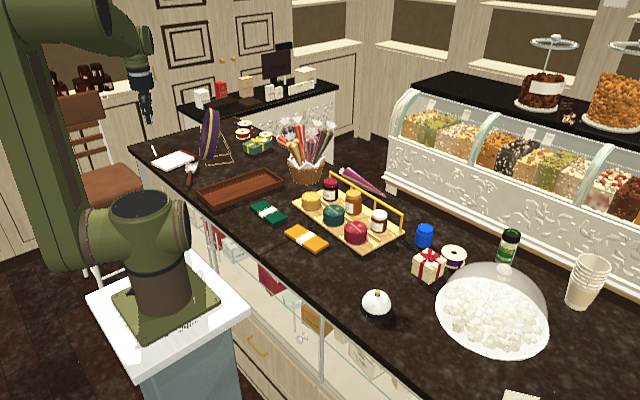

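View pics/wrist0.png

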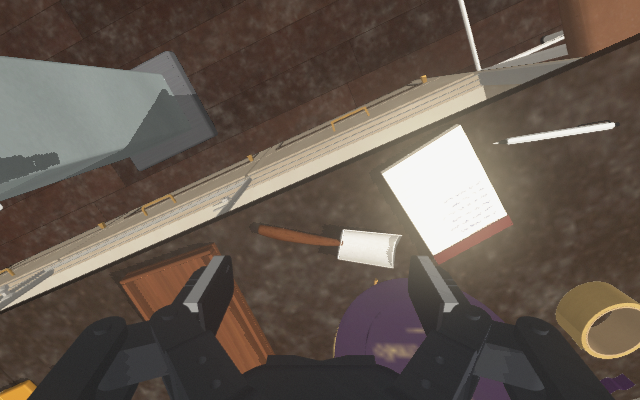

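```bash
cat > h.py <<'E'
from bench import env,kinematics,cams
import cv2,numpy as np
def cloud(f):
    K,R,t=f["K"],f["R"],f["t"];d=f["depth"];v,u=np.indices(d.shape)
    P=np.stack([(u-K[0,2])/K[0,0]*d,(v-K[1,2])/K[1,1]*d,d],-1)
    return (P-t)@R
def ray(f,u,v,z):
    K,R,t=f["K"],f["R"],f["t"];c=-R.T@t
    d=R.T@np.array([(u-K[0,2])/K[0,0],(v-K[1,2])/K[1,1],1.]);return c+d*(z-c[2])/d[2]
def proj(f,X):
    p=f["R"]@np.asarray(X,float)+f["t"];p=f["K"]@p;return p[:2]/p[2]
def hsv(f): return cv2.cvtColor(f["image"],cv2.COLOR_BGR2HSV)
def blobs(m,amin=30):
    n,l,s,c=cv2.connectedComponentsWithStats(m.astype(np.uint8));return [(s[i],c[i],l==i) for i in range(1,n) if s[i,4]>=amin]
def crop(f,x0,x1,y0,y1,k,name):
    cv2.imwrite("pics/"+name,cv2.resize(f["image"][y0:y1,x0:x1],None,fx=k,fy=k,interpolation=cv2.INTER_CUBIC))
E
python3 - <<'E'
from h import *
f=cams.grab_frame("top");crop(f,150,410,130,290,3,"topz1.png")
P=cloud(f)
for u,v in [(200,230),(195,250),(281,190),(320,192),(359,194),(283,160),(321,160),(364,164),(261,234),(324,232),(300,178),(340,178),(230,260),(350,260)]:
    print(u,v,P[v,u].round(4))
E
```

```text
200 230 [0.444  0.3313 0.0042]
195 250 [0.3841 0.3458 0.0053]
281 190 [0.5558 0.0792 0.0432]
320 192 [ 0.5465 -0.0358  0.0494]
359 194 [ 0.5377 -0.1496  0.0512]
283 160 [0.6389 0.0686 0.0762]
321 160 [ 0.6351 -0.0408  0.0814]
364 164 [ 0.6235 -0.1654  0.0651]
261 234 [0.4277 0.1452 0.0085]
324 232 [ 0.4293 -0.045   0.0097]
300 178 [0.5937 0.0237 0.0193]
340 178 [ 0.5927 -0.098   0.0063]
230 260 [ 0.3512  0.2423 -0.0041]
350 260 [ 0.343  -0.1218 -0.0049]
```

View pics/topz1.png

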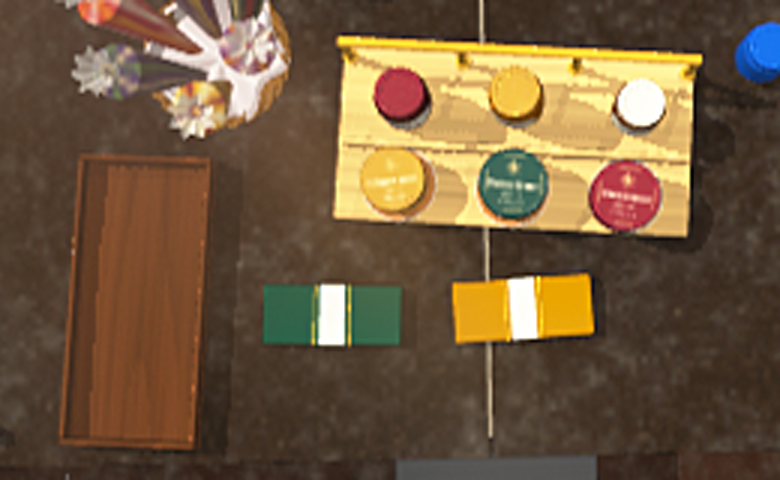

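Run:
```python
from h import *
f=cams.grab_frame("top");H=hsv(f)
c=lambda u,v:(150+u/3-0.33,130+v/3-0.33)
# rack front edge corners and rail from zoomed image; refine front edge with gradient per column
g=f["image"].astype(float).max(2)
pts=[];lip=[]
for u in range(264,379):
    col=g[195:215,u];d=np.diff(col);i=d.argmin()
    # subpixel
    if d[i]<-40:
        j=slice(max(i-2,0),i+3);w=np.minimum(d[j],0);pts.append((u,195+(w*np.arange(max(i-2,0),i+3)[:len(w)]).sum()/w.sum()+.5))
pts=np.array(pts);P=np.array([ray(f,u,v,0.010) for u,v in pts])
for k in range(4):
    a=np.polyfit(P[:,1],P[:,0],1);r=P[:,0]-np.polyval(a,P[:,1]);P=P[abs(r)<max(.002,2*r.std())]
print("front x=",a,len(P),r.std(), "yaw",np.degrees(np.arctan(-a[0])))
# side edges
for rows,lo,hi,sg in ((range(170,200),255,270,1),(range(172,204),372,390,-1)):
    Q=[]
    for v in rows:
        d=sg*np.diff(g[v,lo:hi]);i=d.argmax();j=np.arange(max(i-2,0),min(i+3,len(d)));w=np.maximum(d[j],0);Q.append(ray(f,lo+(w*j).sum()/w.sum()+.5,v,.01))
    Q=np.array(Q);
    for k in range(3):
        b=np.polyfit(Q[:,0],Q[:,1],1);r=Q[:,1]-np.polyval(b,Q[:,0]);Q=Q[abs(r)<max(.0015,2*r.std())]
    print("side y=",b,len(Q),np.degrees(np.arctan(b[0])),"y at x=.55,.6",np.polyval(b,[.55,.6]))
# rail
R=[]
for u in range(268,380):
    col=[(v,H[v,u]) for v in range(138,156)]
    vs=[v for v,h in col if 18<=h[0]<=30 and h[1]>170 and h[2]>120]
    if len(vs)in(3,4,5): R.append(ray(f,u,np.mean(vs),.075))
R=np.array(R);print(len(R))
for k in range(3):
    b=np.polyfit(R[:,1],R[:,0],1);r=R[:,0]-np.polyval(b,R[:,1]);R=R[abs(r)<max(.002,2*r.std())]
print("rail x=",b,np.degrees(np.arctan(-b[0])),r.std())
# blobs
m={"gold":(H[...,0]>17)&(H[...,0]<28)&(H[...,1]>150)&(H[...,2]>100),"green":(H[...,0]>60)&(H[...,0]<95)&(H[...,1]>100),
"red":((H[...,0]>165)|(H[...,0]<5))&(H[...,1]>130)&(H[...,2]>60)}
for k,mm in m.items():
    mm=mm.copy();mm[:, :230]=0;mm[:,400:]=0;mm[:145]=0;mm[245:]=0
    for s,cc,l in blobs(mm,40):print(k,s,cc.round(1))
```

```text
front x= [0.07703717 0.51247092] 103 0.0004166365008435709 yaw -4.405203924373848
side y= [-0.07137746  0.18244317] 30 -4.0827030588203215 y at x=.55,.6 [0.14318557 0.1396167 ]
side y= [-0.07364527 -0.17597924] 32 -4.211959495899297 y at x=.55,.6 [-0.21648414 -0.22016641]
88
rail x= [0.07660165 0.68040117] -4.380396791060728 0.0004954218253477804
gold [263 145 121  12 383] [329.3 147.9]
gold [313 152  17  17 229] [321.  160.2]
gold [270 179  22  22 310] [280.5 188.9]
gold [328 221  20  22 379] [337.6 231.5]
gold [301 223  19  21 371] [310.  233.3]
green [238 225  16  20 293] [245.3 234.2]
green [267 226  16  19 158] [273.1 238.7]
red [275 153  16  17 226] [282.6 160.9]
red [346 183  24  24 354] [357.9 194.9]
```

Run:
```python
from h import *
import numpy as np
yaw=-4.38;c,s=np.cos(np.radians(yaw)),np.sin(np.radians(yaw));O=np.array([.5909,-.0400])
X=np.array([c,s]);Y=np.array([-s,c])
loc=lambda p:((p[:2]-O)@X*1000,(p[:2]-O)@Y*1000)
for nm in("top","scene"):
    f=cams.grab_frame(nm);H=hsv(f);print(nm)
    h,S,V=H[...,0],H[...,1],H[...,2]
    m={"gold":(h>15)&(h<30)&(S>150)&(V>100),"green":(h>55)&(h<95)&(S>90),"red":((h>165)|(h<6))&(S>120)&(V>60),"white":(S<60)&(V>150)}
    def near(k,X3,rad):
        u,v=proj(f,X3);mm=m[k].copy();q=np.zeros_like(mm);u,v=int(u),int(v);q[v-rad:v+rad,u-rad:u+rad]=1;return mm&q
    def rk(x,y,z): p=O+X*x+Y*y;return np.array([*p,z])
    for n,k,p,z in (("jar_b","red",rk(45,115,.08),.080),("jar_a","gold",rk(45,0,.085),.085),("jar_c","white",rk(45,-115,.07),.07),("tin_gold","gold",rk(-43,115,.046),.046),("tin_green","green",rk(-43,0,.052),.052),("tin_red","red",rk(-43,-115,.052),.052)):
        b=blobs(cv2.morphologyEx(near(k,p,14).astype(np.uint8),cv2.MORPH_CLOSE,np.ones((7,7))),20)
        if not b: print(n,"none");continue
        b=max(b,key=lambda q:q[0][4]);cs,_=cv2.findContours(b[2].astype(np.uint8),0,2);cn=max(cs,key=len);hu=cv2.convexHull(cn)[:,0]
        W=np.array([ray(f,u,v,z)[:2] for u,v in hu],np.float32);(cc,r)=cv2.minEnclosingCircle(W)
        print(n,b[0][:5],"cen",ray(f,*b[1],z).round(4),"rk",np.round(loc(ray(f,*b[1],z)),1),"encl",np.round(loc(np.array(cc)),1),round(r*2000,1))
    if nm=="top":
      for n,k,u0,u1,v0,v1 in (("bar_green","green",230,290,220,252),("bar_gold","gold",295,355,215,250)):
        mm=(m[k]|m["white"]|((h>15)&(h<30)&(S>100)&(V>100)));q=np.zeros_like(mm);q[v0:v1,u0:u1]=1
        mm=cv2.morphologyEx((mm&q).astype(np.uint8),cv2.MORPH_CLOSE,np.ones((5,5)))
        b=max(blobs(mm),key=lambda q:q[0][4]);cs,_=cv2.findContours(b[2].astype(np.uint8),0,2);cn=max(cs,key=len)[:,0]
        W=np.array([ray(f,a,bb,.012)[:2] for a,bb in cn],np.float32)*1000
        print(n,b[0],"cen",ray(f,*b[1],.012).round(4),cv2.minAreaRect(W))
      # tray outline at z=.022
      P=[]
```

```text
top
jar_b none
jar_a none
jar_c none
tin_gold none
tin_green none
tin_red none
bar_green [238 224  45  22 833] cen [0.4249 0.1504 0.012 ] ((426.0138854980469, 147.57249450683594), (132.80450439453125, 62.87482833862305), 89.76920318603516)
bar_gold [301 221  47  24 952] cen [ 0.4282 -0.0444  0.012 ] ((429.58685302734375, -44.181732177734375), (64.11518859863281, 139.42825317382812), 2.4854507446289062)
scene
jar_b none
jar_a none
jar_c [108 319  28  28 645] cen [-0.1346 -0.0967  0.07  ] rk [-719.1 -112. ] encl [-715.9 -109. ] 112.0
tin_gold none
tin_green none
tin_red none
```

```bash
cat >> h.py <<'E'
yaw=-4.38;_c,_s=np.cos(np.radians(yaw)),np.sin(np.radians(yaw));O=np.array([.5909,-.0400])
XH=np.array([_c,_s]);YH=np.array([-_s,_c])
def loc(p): p=np.asarray(p)[:2];return np.array([(p-O)@XH*1000,(p-O)@YH*1000])
def rk(x,y,z): return np.array([*(O+XH*x/1000+YH*y/1000),z/1000])
def masks(f):
    H=hsv(f);h,S,V=H[...,0],H[...,1],H[...,2]
    return {"gold":(h>15)&(h<30)&(S>150)&(V>100),"green":(h>55)&(h<95)&(S>90),"red":((h>165)|(h<6))&(S>120)&(V>60),"white":(S<60)&(V>150)}
E
cat > meas.py <<'E'
from h import *
def near(f,m,X3,rad):
    u,v=proj(f,X3);q=np.zeros_like(m);u,v=int(round(u)),int(round(v));q[v-rad:v+rad,u-rad:u+rad]=1;return m&q
def run(items,names=("top",),rad=13):
  for nm in names:
    f=cams.grab_frame(nm);m=masks(f);print(nm)
    for n,k,p in items:
        z=p[2];b=blobs(near(f,m[k],p,rad),15)
        if not b: print(n,"none");continue
        b=max(b,key=lambda q:q[0][4]);cs,_=cv2.findContours(b[2].astype(np.uint8),0,2);cn=max(cs,key=len);hu=cv2.convexHull(cn)[:,0]
        W=np.array([ray(f,u,v,z)[:2] for u,v in hu],np.float32);(cc,r)=cv2.minEnclosingCircle(W)
        print(n,b[0][:5],"cen rk",loc(ray(f,*b[1],z)).round(1),"encl",loc(cc).round(1),round(r*2000,1),"world",np.round(cc,4))
ITEMS=[("jar_b","red",rk(45,115,80)),("jar_a","gold",rk(45,0,85)),("jar_c","white",rk(45,-115,70)),("tin_gold","gold",rk(-43,115,46)),("tin_green","green",rk(-43,0,52)),("tin_red","red",rk(-43,-115,52))]
if __name__=="__main__": run(ITEMS,("top","scene"))
E
python3 meas.py
python3 - <<'E'
from h import *
f=cams.grab_frame("top")
for u,v in((80,157),(210,158),(197,447),(61,443)):
    print(ray(f,150+(u+.5)/3-.5,130+(v+.5)/3-.5,.022).round(4))
crop(cams.grab_frame("scene"),190,460,150,300,2.9,"sc1.png")
E
```

```text
top
jar_b [275 153  16  18 229] cen rk [ 36.2 112.7] encl [ 35.5 112.9] 51.8 world [0.6349 0.0698]
jar_a [313 152  18  18 246] cen rk [42.2  2.2] encl [41.6  2.2] 52.7 world [ 0.6325 -0.041 ]
jar_c [356 156  16  16 193] cen rk [  42.  -120.4] encl [  42.2 -120.3] 45.8 world [ 0.6238 -0.1632]
tin_gold [270 179  22  22 325] cen rk [-42.  116.8] encl [-41.9 116.2] 67.5 world [0.558  0.0791]
tin_green [310 180  21  23 167] cen rk [-35.8   3.7] encl [-41.3  -0.5] 66.4 world [ 0.5497 -0.0373]
tin_red [347 183  23  23 373] cen rk [ -47.2 -110.2] encl [ -47.1 -110. ] 69.6 world [ 0.5356 -0.1461]
scene
jar_b [323 177  15  11 132] cen rk [ 30.1 103.5] encl [ 32.3 105.1] 71.0 world [0.6311 0.0623]
jar_a [341 179  26  22 171] cen rk [48.5  6.3] encl [42.  28.6] 138.2 world [ 0.6349 -0.0147]
jar_c [372 209  16  11 137] cen rk [  36.8 -125.6] encl [  36.7 -124.2] 58.9 world [ 0.6181 -0.1666]
tin_gold [301 196  19  13 158] cen rk [-70.7  79.4] encl [-62.4  88.9] 88.7 world [0.5355 0.0534]
tin_green [324 208   9  15  49] cen rk [-81.5 -17.5] encl [-71.6 -13.2] 80.2 world [ 0.5185 -0.0477]
tin_red [344 221  23  19 353] cen rk [ -61.9 -126.9] encl [ -63. -123.] 100.4 world [ 0.5187 -0.1578]
[0.5902 0.3979 0.022 ]
[0.586  0.2666 0.022 ]
[0.2996 0.2793 0.022 ]
[0.3064 0.4136 0.022 ]
```

View pics/sc1.png

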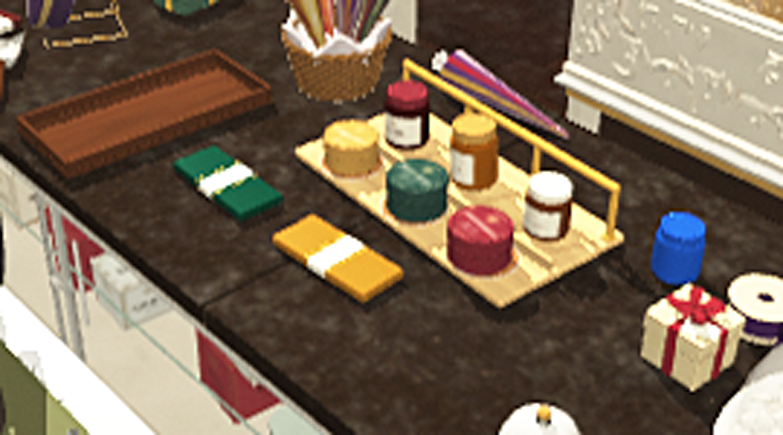

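Run:
```python
from h import *
f=cams.grab_frame("top");P=cloud(f)
m=(P[...,2]>.04)&(P[...,0]>.5)&(P[...,0]<.8)&(P[...,1]>.15)&(P[...,1]<.5)
Q=P[m];print("bouquet",Q.min(0),Q.max(0)); 
for z in(.08,.12,.16,.2):
    q=Q[Q[:,2]>z]; print(z,len(q),q.min(0) if len(q) else 0,q.max(0) if len(q) else 0)
for nm,p,o in (("jarb up",rk(36,113,250),[180,0,yaw]),("jarb",rk(36,113,40),[180,0,yaw]),("jarb180",rk(36,113,40),[180,0,yaw+180]),("trayfar",[.547,.334,.03],[180,0,-2.9]),("traynear",[.353,.344,.03],[180,0,-2.9]),("tilt2",rk(56+13,115,61-14),[180,-42,yaw]),("tilt1",rk(69,0,47),[180,-42,yaw]),("tilt2hi",rk(69,115,147),[180,-42,yaw]),("green",[.425,.148,.003],[180,0,90]),("green-",[.425,.148,.003],[180,0,-90]),("gold",[.43,-.044,.003],[180,0,-90]),("gold+",[.43,-.044,.003],[180,0,90])):
    q=kinematics.ik(p,o);print(nm,None if q is None else np.round(q,1))
```

```text
bouquet [0.57754443 0.15768024 0.04182946] [0.78848784 0.3468255  0.23813582]
0.08 2800 [0.57754443 0.15768024 0.08006002] [0.76457579 0.3468255  0.23813582]
0.12 2550 [0.57754443 0.15768024 0.1200999 ] [0.76457579 0.3468255  0.23813582]
0.16 2223 [0.57754443 0.15768024 0.1601286 ] [0.76457579 0.3468255  0.23813582]
0.2 1054 [0.57754443 0.15768024 0.20000184] [0.76457579 0.3468255  0.23813582]
jarb up [ 1.5  5.1 94.9 -0.  80.  95.8]
jarb [  1.5  16.2 103.6  -0.   60.1  95.8]
jarb180 [  1.5  16.2 103.6   0.   60.1 -84.2]
trayfar [ 26.6  17.2 103.6  -0.   59.2 119.5]
traynear [ 3.800e+01 -1.000e-01  1.232e+02 -0.000e+00  5.690e+01  1.309e+02]
tilt2 None
tilt1 None
tilt2hi [  3.5  -4.3 122.  -14.7  21.2 109.6]
green [ 12.4  -2.9 129.1  -0.   53.8  12.4]
green- None
gold None
gold+ [-13.   -5.3 131.4  -0.   53.9 -13. ]
```

Run:
```python
from h import *
a=np.radians(42)
for y in(0,115):
  for s in(-20,0,25):
    g=np.array([56+s*np.cos(a),61+s*np.sin(a)]);out=[]
    for dz in(0,60):
      for tilt in range(0,50,3):
        t=np.radians(tilt);p=rk(g[0]+8*np.sin(t),y,g[1]-8*np.cos(t)+dz)
        q=kinematics.ik(p,[180,-tilt,yaw]);q2=kinematics.ik(p,[180,tilt,yaw+180])
        out.append((tilt,q is not None,q2 is not None))
      print(y,s,dz,[o[0] for o in out if o[1]],[o[0] for o in out if o[2]])
q=kinematics.ik(rk(56+8*np.sin(np.radians(24)),115,61-8*np.cos(np.radians(24))),[180,-24,yaw]);print(q)
q=kinematics.ik(rk(56+8*np.sin(np.radians(33)),115,61-8*np.cos(np.radians(33))),[180,-33,yaw]);print(q)
for d in range(-40,41,10):
  for b,p in (("green",[.425,.149,.004]),("gold",[.43,-.044,.004])):
    q=kinematics.ik(p,[180+d,0,90]);print(d,b,None if q is None else np.round(q,0))
f=cams.grab_frame("top");P=cloud(f);m=(P[...,2]>.1)&(P[...,0]>.5)&(P[...,1]>.15)&(P[...,1]<.5);Q=P[m]
for y0 in np.arange(.15,.4,.03):
    q=Q[(Q[:,1]>=y0)&(Q[:,1]<y0+.03)&(Q[:,0]<.7)]
    if len(q):i=q[:,0].argmin();print(y0.round(2),q[i].round(3))
```

```text
0 -20 0 [0, 3, 6, 9, 12, 15, 18, 21, 24, 27, 30, 33] [0, 3, 6, 9, 12, 15, 18, 21, 24, 27, 30, 33]
0 -20 60 [0, 3, 6, 9, 12, 15, 18, 21, 24, 27, 30, 33, 0, 3, 6, 9, 12, 15, 18, 21, 24, 27, 30, 33, 36, 39] [0, 3, 6, 9, 12, 15, 18, 21, 24, 27, 30, 33, 0, 3, 6, 9, 12, 15, 18, 21, 24, 27, 30, 33, 36, 39]
0 0 0 [0, 3, 6, 9, 12, 15, 18, 21, 24, 27, 30, 33] [0, 3, 6, 9, 12, 15, 18, 21, 24, 27, 30, 33]
0 0 60 [0, 3, 6, 9, 12, 15, 18, 21, 24, 27, 30, 33, 0, 3, 6, 9, 12, 15, 18, 21, 24, 27, 30, 33, 36, 39] [0, 3, 6, 9, 12, 15, 18, 21, 24, 27, 30, 33, 0, 3, 6, 9, 12, 15, 18, 21, 24, 27, 30, 33, 36, 39]
0 25 0 [0, 3, 6, 9, 12, 15, 18, 21, 24, 27, 30, 33, 36] [0, 3, 6, 9, 12, 15, 18, 21, 24, 27, 30, 33, 36]
0 25 60 [0, 3, 6, 9, 12, 15, 18, 21, 24, 27, 30, 33, 36, 0, 3, 6, 9, 12, 15, 18, 21, 24, 27, 30, 33, 36, 39, 42] [0, 3, 6, 9, 12, 15, 18, 21, 24, 27, 30, 33, 36, 0, 3, 6, 9, 12, 15, 18, 21, 24, 27, 30, 33, 36, 39, 42]
115 -20 0 [0, 3, 6, 9, 12, 15, 18, 21, 24, 27, 30, 33] [0, 3, 6, 9, 12, 15, 18, 21, 24, 27, 30, 33]
115 -20 60 [0, 3, 6, 9, 12, 15, 18, 21, 24, 27, 30, 33, 0, 3, 6, 9, 12, 15, 18,
[... 1113 characters left out ...]
-20 gold [-17. -18. 144.  10.  36. -23.]
-10 green [ 14.  -9. 135.  -3.  44.  16.]
-10 gold [-15. -12. 137.   4.  45. -17.]
0 green [ 12.  -3. 129.  -0.  54.  12.]
0 gold [-13.  -5. 131.  -0.  54. -13.]
10 green [ 11.   3. 123.   2.  63.  10.]
10 gold [-12.   1. 125.  -2.  63. -10.]
20 green [ 10.  10. 118.   4.  72.   9.]
20 gold [-11.   8. 120.  -4.  72.  -9.]
30 green [ 10.  16. 112.   5.  81.   8.]
30 gold [-10.  15. 114.  -5.  81.  -8.]
40 green [  9.  23. 107.   6.  90.   7.]
40 gold [ -9.  22. 109.  -6.  89.  -7.]
0.15 [0.635 0.178 0.188]
0.18 [0.612 0.21  0.176]
0.21 [0.577 0.239 0.202]
0.24 [0.58  0.242 0.2  ]
0.27 [0.612 0.293 0.2  ]
0.3 [0.61  0.302 0.23 ]
0.33 [0.688 0.333 0.183]
```

```bash
cat >> h.py <<'E'
TC=np.array([.4456,.3394]);TY=-2.85;_t=np.radians(TY)
def tr(x,z,y=0): return np.array([*(TC+np.array([np.cos(_t),np.sin(_t)])*x/1000+np.array([-np.sin(_t),np.cos(_t)])*y/1000),z/1000])
DN=[180,0,yaw+180]; DT=[180,0,TY+180]
def L(p,rot=None,v=.25): env.move_linear(list(map(float,p)),rot,v)
def st(tag=""):
    s=env.sense();print(tag,"t%.1f"%s["clock"],"pos",s["position"].round(4),"gap %.4f"%s["finger_gap"],"F",s["force"].round(1))
def tips(tag):
    f=cams.grab_frame("wrist");d=f["depth"];v,u=np.indices(d.shape);K=f["K"];T=f["tool_from_camera"]
    P=np.stack([(u-K[0,2])/K[0,0]*d,(v-K[1,2])/K[1,1]*d,d],-1)@T[:3,:3].T+T[:3,3]
    P=P[d>0];m=(abs(P[:,0])<.013)&(abs(P[:,1])<.062)&(P[:,2]>-.05)&(P[:,2]<.003)
    Q=P[m];
    for sg in(1,-1):
        q=Q[Q[:,1]*sg>0.0]
        if len(q): print(tag,"tip z max",np.sort(q[:,2])[-5:].round(4),"y",np.percentile(q[:,1]*sg,[2,50,98]).round(4),len(q))
    return f
E
python3 - <<'E'
from h import *
env.goto(rk(-20,113,200),DN);st("above")
f=tips("open");cv2.imwrite("pics/w1.png",f["image"])
L(rk(36,113,150));L(rk(36,113,31),v=.15);st("down");env.clamp(40);st("clamp")
f=tips("closed");cv2.imwrite("pics/w2.png",f["image"])
L(rk(36,113,200));st("lift")
E
```

```text
above t2.8 pos [0.5796 0.0749 0.2001] gap 0.0851 F [ 0.2 -0.2 -0.2]
open tip z max [-0.0129 -0.0128 -0.0128 -0.0125 -0.0123] y [0.0427 0.0433 0.0561] 2483
open tip z max [-0.0131 -0.013  -0.0129 -0.0129 -0.0128] y [0.042  0.0426 0.0553] 2472
down t4.3 pos [0.6365 0.07   0.0325] gap 0.0853 F [0.5 0.4 0.9]
clamp t4.7 pos [0.6365 0.0699 0.0325] gap 0.0516 F [-1.2 -0.6  5.2]
closed tip z max [0.0001 0.0003 0.001  0.0021 0.0024] y [0.0006 0.0189 0.0434] 5372
closed tip z max [0.0004 0.001  0.002  0.0021 0.0025] y [0.0006 0.0186 0.043 ] 5317
lift t5.6 pos [0.634  0.0699 0.1974] gap 0.0519 F [ 0.3 -0.  -2.8]
```

Run:
```python
from h import *
f=cams.grab_frame("wrist");cv2.imwrite("pics/w3.png",f["image"])
g=cams.grab_frame("scene");crop(g,190,460,80,260,2.9,"sc2.png")
```

```text
(no output)
```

View pics/w3.png

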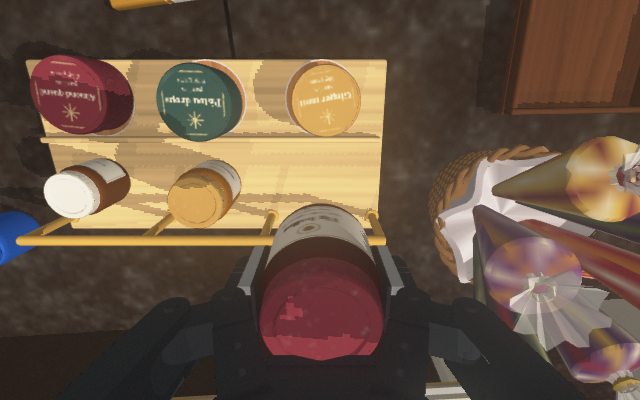

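View pics/sc2.png

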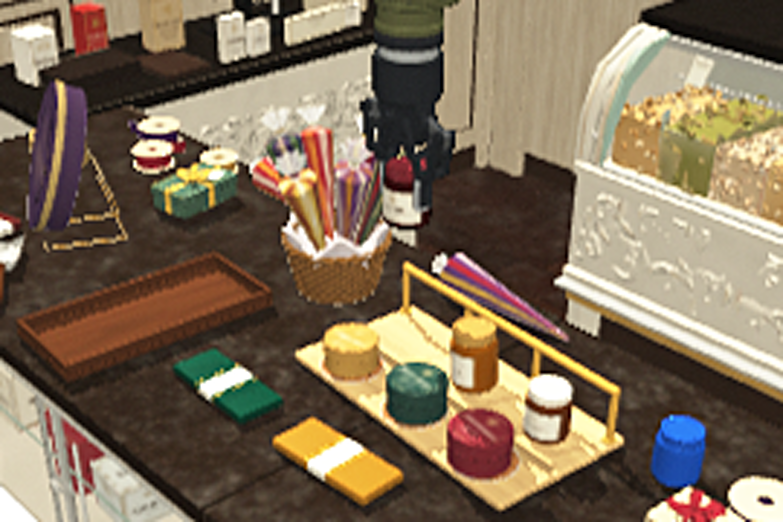

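View pics/w1.png

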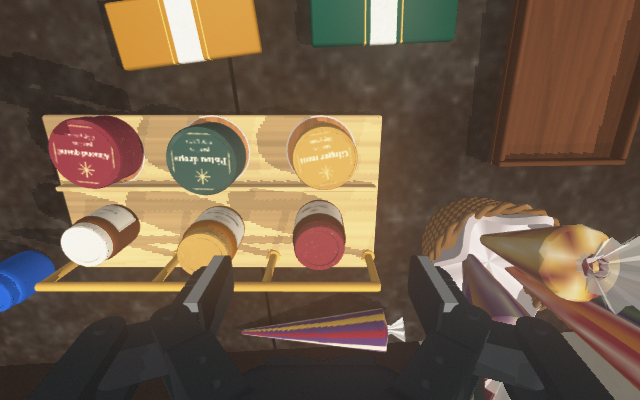

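```bash
cat >> h.py <<'E'
def totray(x,z):
    L(np.array([.47,.13,.20]));L(tr(x,200),DT,.3);L(tr(x,z+25));L(tr(x,z),v=.06);st("at tray")
    env.release();L(tr(x,z+40),v=.2);st("up")
E
python3 - <<'E'
from h import *
totray(85,29.5)
L(tr(85,200),v=.3)
f=cams.grab_frame("top");crop(f,150,410,130,290,3,"t2.png")
E
```

```text
at tray t8.7 pos [0.5302 0.3351 0.0289] gap 0.0517 F [-0.3  0.5 -2.7]
up t9.5 pos [0.5317 0.3358 0.0713] gap 0.0852 F [-0.7  0.1 -0.4]
```

View pics/t2.png

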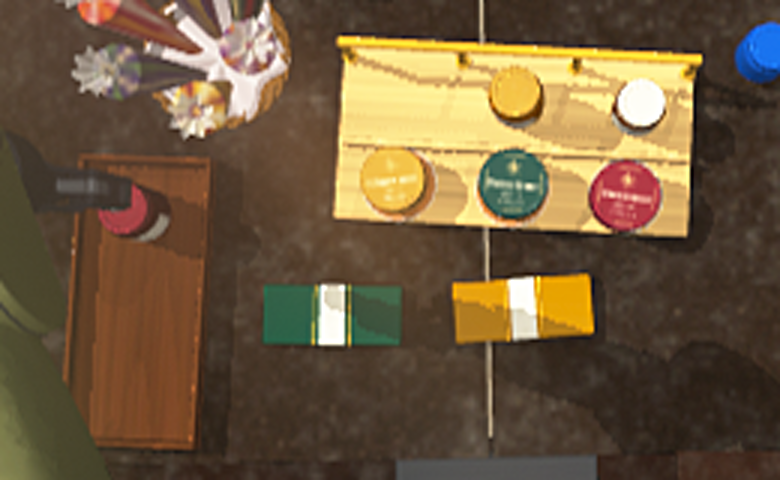

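```bash
cat >> h.py <<'E'
def pick(x,y,z,eff=40,rot=DN):
    L(rk(x-40,y,200),rot,.35);L(rk(x,y,120));L(rk(x,y,z),v=.15);env.clamp(eff);st("clamp");L(rk(x,y,200));st("lift")
E
python3 - <<'E'
from h import *
L([.47,.13,.20],DN,.35)
pick(41.8,2,34)
totray(25,31)
L(tr(25,200),v=.3);L([.47,.13,.20],DN,.35)
pick(42,-120,28)
f=cams.grab_frame("wrist");cv2.imwrite("pics/w4.png",f["image"])
totray(-33,25)
L(tr(-33,200),v=.3)
f=cams.grab_frame("wrist");cv2.imwrite("pics/w5.png",f["image"])
L([.47,.13,.25],DN,.35);L([.4,.0,.30],DN,.35)
f=cams.grab_frame("top");crop(f,150,410,130,290,3,"t3.png");crop(cams.grab_frame("scene"),190,460,150,300,2.9,"sc3.png")
E
```

```text
clamp t13.2 pos [ 0.6341 -0.0417  0.0359] gap 0.0514 F [ 0.5 -1.4  6.1]
lift t14.1 pos [ 0.6314 -0.0409  0.1974] gap 0.0511 F [-0.8 -1.2 -1.9]
at tray t17.3 pos [0.471  0.338  0.0316] gap 0.0514 F [-0.3 -3.5  5.4]
up t18.1 pos [0.4715 0.3387 0.0724] gap 0.0856 F [-0.4 -0.2 -0.3]
clamp t22.2 pos [ 0.6248 -0.1633  0.0297] gap 0.0475 F [0.2 0.3 5.3]
lift t23.0 pos [ 0.6222 -0.1624  0.1972] gap 0.0477 F [-0.6 -1.1 -2.2]
at tray t26.7 pos [0.4128 0.3413 0.0255] gap 0.0478 F [-2.2 -1.1  4.8]
up t27.5 pos [0.4136 0.3417 0.0664] gap 0.0853 F [-0.4 -0.5  0.4]
```

View pics/w5.png

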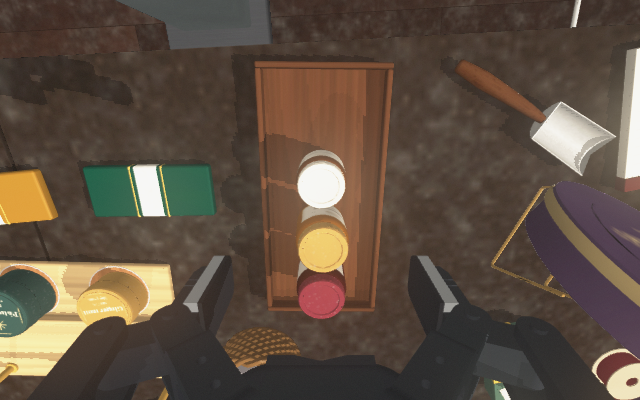

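View pics/t3.png

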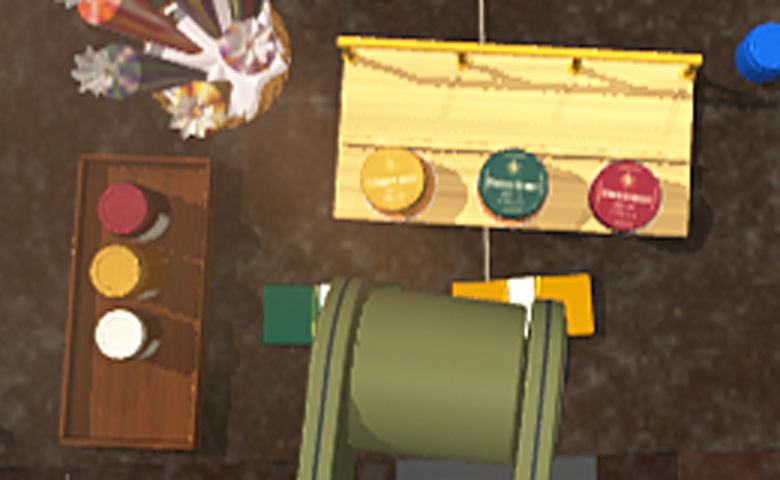

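View pics/sc3.png

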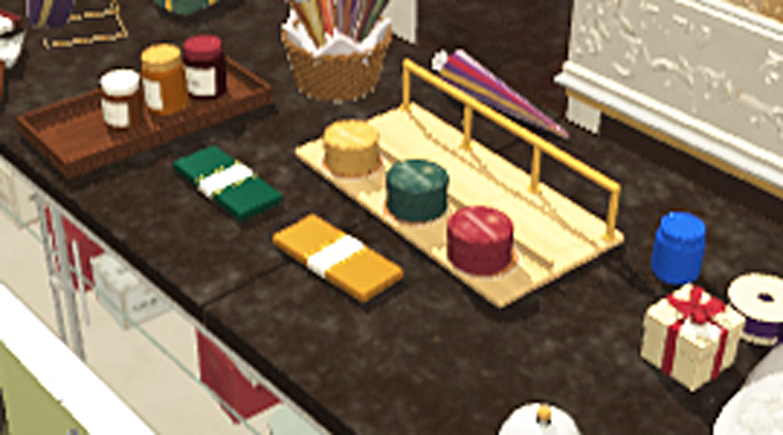

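```bash
cat >> h.py <<'E'
from scipy.spatial.transform import Rotation as Ro
def wcam():
    s=env.sense();f=cams.grab_frame("wrist");T=np.eye(4);T[:3,:3]=Ro.from_euler("xyz",s["orientation"],degrees=True).as_matrix();T[:3,3]=s["position"]
    M=T@f["tool_from_camera"];f["R"]=M[:3,:3].T;f["t"]=-M[:3,:3].T@M[:3,3];return f
def barpose(f,color,z=.012,pr=True):
    H=hsv(f);h,S,V=H[...,0],H[...,1],H[...,2];m=masks(f)
    c=m[color].copy().astype(np.uint8)
    w=(S<110)&(V>110)
    mm=cv2.morphologyEx((c|w).astype(np.uint8),cv2.MORPH_OPEN,np.ones((3,3)));mm=cv2.morphologyEx(mm,cv2.MORPH_CLOSE,np.ones((9,9)))
    out=[]
    for s,cc,l in blobs(mm,2000):
        if (l&(c>0)).sum()<.4*s[4]: continue
        cs,_=cv2.findContours(l.astype(np.uint8),0,2);cn=max(cs,key=len)[:,0]
        W=np.array([ray(f,a,b,z)[:2] for a,b in cn],np.float32)*1000;r=cv2.minAreaRect(W);out.append((r,s,cn))
        if pr: print(color,np.round(r[0],1),np.round(r[1],1),round(r[2],2),s)
    return out
E
python3 - <<'E'
from h import *
for n,p in (("gold",[.429,-.044]),("green",[.426,.149])):
    env.goto([p[0],p[1]-.084,.13],[180,0,90]);env.pause(.2);st(n)
    f=wcam();cv2.imwrite(f"pics/bar_{n}.png",f["image"]);barpose(f,n)
E
```

```text
gold t31.0 pos [ 0.4296 -0.1277  0.1308] gap 0.0853 F [-0.3  1.2  0.7]
gold [427.6 -47.3] [ 60.  134.9] 2.3 [  276     0    82   177 12990]
green t32.0 pos [0.4263 0.0638 0.13  ] gap 0.0856 F [0.4 0.4 0.6]
green [426.  144.5] [133.8  59.3] 88.0 [  285     0    80   176 10891]
```

View pics/bar_green.png

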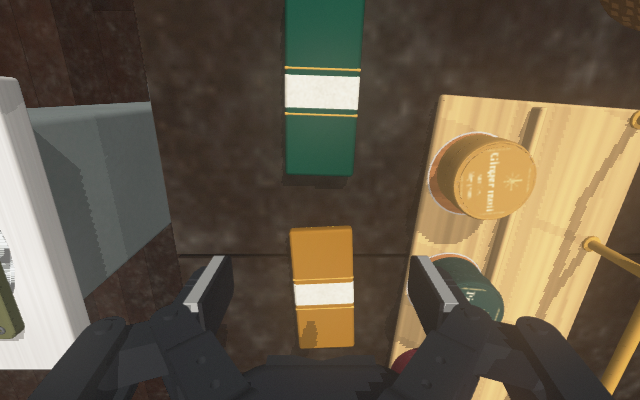

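View pics/bar_gold.png

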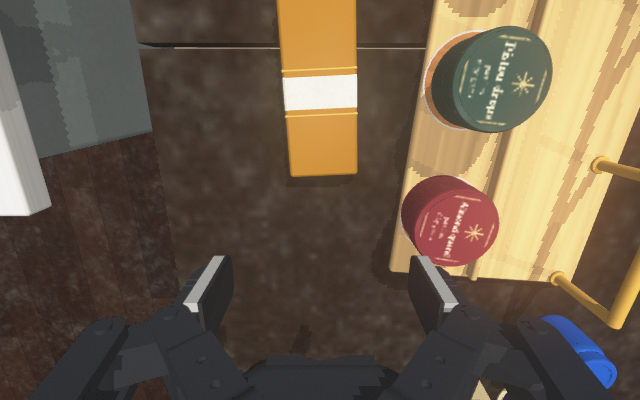

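Run:
```python
from h import *
for n,p in (("gold",[.429,-.044]),("green",[.426,.149])):
    env.goto([p[0],p[1]-.06,.16],[180,0,90]);env.pause(.2);st(n)
    f=wcam();barpose(f,n)
```

```text
gold t33.0 pos [ 0.4289 -0.1027  0.1595] gap 0.0854 F [-0.3 -0.5 -0.4]
gold [ 735.  -185.1] [189.8  20. ] 85.15 [ 574  169   66  160 2140]
green t34.0 pos [0.4263 0.0879 0.16  ] gap 0.0854 F [ 1.3 -0.6  0.5]
green [425.9 146.8] [138.   59.8] 88.03 [ 289   35   70  157 9564]
```

```bash
sed -i 's/    c=m\[color\].copy().astype(np.uint8)/    roi=np.zeros(h.shape,bool);roi[:250,ROI[0]:ROI[1]]=1;c=(m[color]\&roi).astype(np.uint8)/; s/w=(S<110)&(V>110)/w=(S<110)\&(V>110)\&roi/' h.py; echo "ROI=[230,385]">>h.py
python3 - <<'E'
from h import *
for n,p in (("gold",[.429,-.044]),("green",[.426,.149])):
    env.goto([p[0],p[1]-.06,.16],[180,0,90]);env.pause(.2);st(n)
    f=wcam();barpose(f,n);cv2.imwrite(f"pics/bar2_{n}.png",f["image"])
E
```

```text
gold t35.1 pos [ 0.4291 -0.1028  0.1599] gap 0.0852 F [ 0.2 -0.2 -0.5]
gold [432.4 -42.4] [121.4 147.3] 28.32 [  230    36   155   157 10378]
green t36.1 pos [0.4263 0.0879 0.16  ] gap 0.0851 F [ 0.4 -0.8 -0.8]
green [425.9 146.8] [138.   59.8] 88.03 [ 289   35   70  157 9632]
```

```bash
cat >> h.py <<'E'
def bar2(f,color,box,z=.012):
    m=masks(f)[color].astype(np.uint8);q=np.zeros_like(m);q[box[2]:box[3],box[0]:box[1]]=1
    m=cv2.morphologyEx(m*q,cv2.MORPH_OPEN,np.ones((5,5)));v,u=np.nonzero(m)
    W=np.array([ray(f,a,b,z)[:2] for a,b in zip(u,v)],np.float32)*1000;r=cv2.minAreaRect(W);print(color,np.round(r[0],1),np.round(r[1],1),round(r[2],2));return r
E
python3 - <<'E'
from h import *
env.goto([.429,-.104,.16],[180,0,90]);env.pause(.2);f=wcam();bar2(f,"gold",(240,385,5,230))
E
```

```text
gold [427.7 -45.3] [ 59.1 138.3] 2.77
```

View pics/bar2_gold.png

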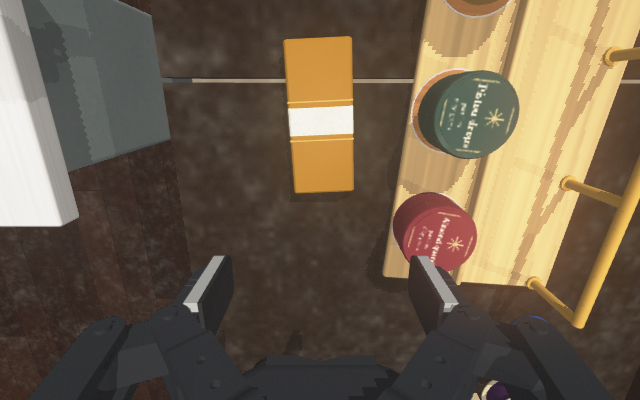

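```bash
cat >> h.py <<'E'
D=15.;KK=.00725
def bargrasp(cx,cy,by):
    ub=np.array([np.cos(np.radians(by)),np.sin(np.radians(by)),0]);zt=-np.sin(np.radians(D))*ub-np.array([0,0,np.cos(np.radians(D))])
    return np.array([cx,cy,.006])+KK*zt, zt,[180,D,by]
def barplace(y,th,px,pz):
    a=np.radians(th);u=np.array([np.cos(a),np.sin(a)]);n=np.array([-u[1],u[0]]);C=np.array([px,pz])+70*u+6*n
    t=np.radians(th-D);T=C+KK*1000*np.array([np.sin(t),-np.cos(t)]);return rk(T[0],y,T[1]),[180,-(th-D),yaw]
E
python3 - <<'E'
from h import *
p,z,o=bargrasp(.4259,.1468,88.0);print(p,o)
P,Oo=barplace(0,44,9.5,11);print(P,Oo,kinematics.ik(P,Oo),kinematics.ik(P+[0,0,.1],Oo))
env.goto(p-.12*z,o);L(p-.03*z);L(p,v=.06);env.pause(.3);st("pre");env.clamp(40);env.pause(.2);st("clamp")
f=wcam();cv2.imwrite("pics/g1.png",f["image"])
L(p+[0,0,.03],v=.1);st("lift");f=wcam();cv2.imwrite("pics/g2.png",f["image"]);crop(cams.grab_frame("scene"),190,460,150,300,2.9,"sc4.png")
E
```

```text
[ 0.42583451  0.1449247  -0.00100296] [180, 15.0, 88.0]
[ 0.64992781 -0.04452122  0.05760113] [180, -29.0, -4.38] [ -9.74034051   3.68439764 120.09290807   5.63978635  27.44259912
  80.29993836] [ -9.74034051  -4.32488686 117.02888306   4.17435051  38.47646967
  82.03834083]
pre t39.8 pos [ 0.4261  0.1451 -0.0007] gap 0.0853 F [ 0.4  0.7 -0.7]
clamp t40.3 pos [ 0.4263  0.1452 -0.0005] gap 0.0587 F [-0.4  0.9  4.6]
lift t40.8 pos [0.4257 0.1448 0.0289] gap 0.0587 F [ 0.   0.  -2.2]
```

View pics/g2.png

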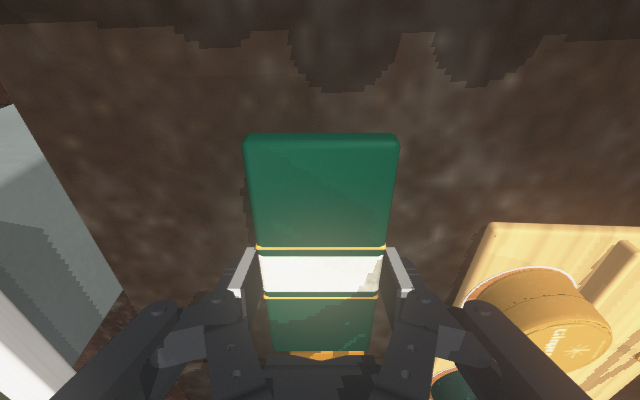

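View pics/sc4.png

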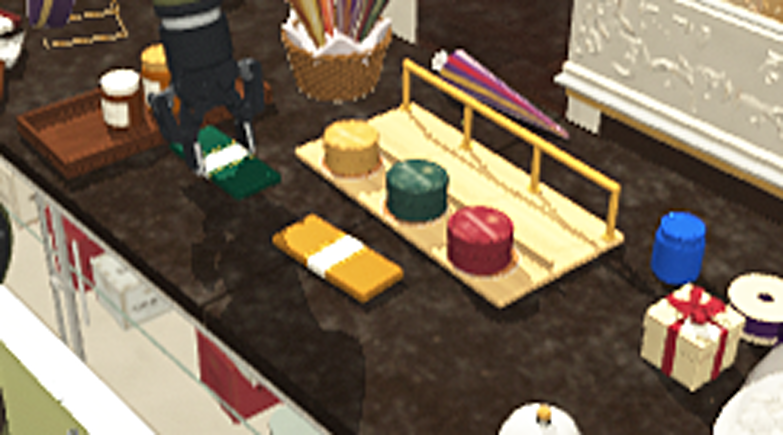

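```bash
cat >> h.py <<'E'
def bartool(color):
    """fit plane of held bar in tool frame: returns angle about jaw axis"""
    f=cams.grab_frame("wrist");d=f["depth"];v,u=np.indices(d.shape);K=f["K"];T=f["tool_from_camera"]
    P=np.stack([(u-K[0,2])/K[0,0]*d,(v-K[1,2])/K[1,1]*d,d],-1)@T[:3,:3].T+T[:3,3]
    m=cv2.erode(masks(f)[color].astype(np.uint8),np.ones((5,5)))>0
    m&=(d>0)&(abs(P[...,1])<.03)&(P[...,0]>-.08)&(P[...,0]<.09)&(abs(P[...,2])<.035)
    Q=P[m];A=np.c_[Q[:,:2],np.ones(len(Q))];c=np.linalg.lstsq(A,Q[:,2],rcond=None)[0]
    print("bar plane z=%.4f x + %.4f y + %.4f"%tuple(c),"angle",np.degrees(np.arctan(c[0])).round(2),"roll",np.degrees(np.arctan(c[1])).round(2),"x range",np.percentile(Q[:,0],[1,99]).round(4),len(Q));return f
E
python3 - <<'E'
from h import *
bartool("green")
P,Oo=barplace(0,44,9.5,11)
L(env.sense()["position"]+[0,0,.17]);env.pause(.1)
bartool("green")
env.goto(P+[0,0,.10],Oo);env.pause(.3);st("hover");f=bartool("green");cv2.imwrite("pics/g3.png",f["image"]);crop(cams.grab_frame("scene"),190,460,100,280,2.9,"sc5.png")
E
```

```text
bar plane z=-0.2142 x + 0.0007 y + -0.0152 angle -12.09 roll 0.04 x range [0.0308 0.0671] 11694
bar plane z=-0.2217 x + -0.0026 y + -0.0148 angle -12.5 roll -0.15 x range [0.0279 0.0671] 12035
hover t43.4 pos [ 0.6499 -0.0436  0.1579] gap 0.0588 F [-1.   0.1 -1.2]
bar plane z=-0.1944 x + 0.0010 y + -0.0173 angle -11.0 roll 0.06 x range [0.0328 0.0654] 9450
```

View pics/g3.png

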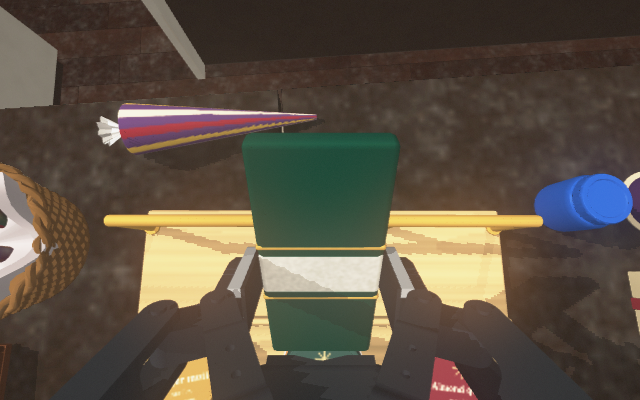

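View pics/sc5.png

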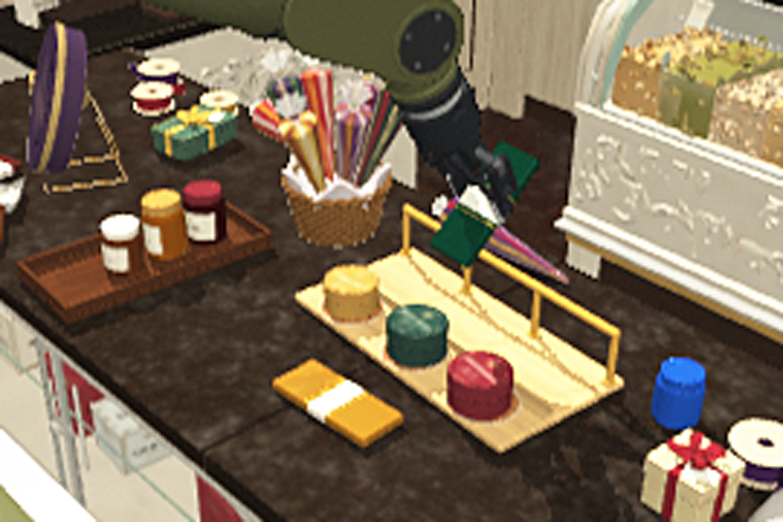

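Run:
```python
import cv2,numpy as np
for n in("g1","g2","g3"):
    im=cv2.imread(f"pics/{n}.png");H=cv2.cvtColor(im,cv2.COLOR_BGR2HSV);m=(H[...,0]>55)&(H[...,0]<95)&(H[...,1]>90)
    r=np.nonzero(m[:,320])[0];print(n,r[0],[ (a,b) for a,b in zip(r[:-1],r[1:]) if b-a>1],r[-1],np.nonzero(m[150])[0][[0,-1]],np.nonzero(m[240])[0][[0,-1]])
```

```text
Traceback (most recent call last):
IndexError: index 0 is out of bounds for axis 0 with size 0
```

Run:
```python
import cv2,numpy as np
for n in("g1","g2","g3"):
    im=cv2.imread(f"pics/{n}.png");H=cv2.cvtColor(im,cv2.COLOR_BGR2HSV);print(n,H[200,320],H[325,320])
    V=H[...,2].astype(int);w=[v for v in range(100,360) if H[v,320,1]<90 and V[v,320]>90];print(w[:1],w[-1:])
    print("edges",[ (v,int(V[v+1,320]-V[v,320])) for v in range(100,360) if abs(V[v+1,320]-V[v,320])>15])
```

```text
g1 [ 75 111 110] [ 58  45 107]
[211] [350]
edges [(114, 18), (132, 16), (246, 107), (249, -100), (255, 81), (256, 31), (291, -92), (296, 107), (298, -93), (350, -20)]
g2 [ 75 118  97] [58 46 94]
[216] [329]
edges [(246, 111), (247, 18), (249, -107), (255, 74), (256, 51), (291, -104), (296, 124), (298, -118), (350, 73), (352, 60), (359, -73)]
g3 [ 76 119  77] [67 68 82]
[250] [359]
edges [(132, 16), (246, 57), (247, 79), (248, -22), (249, -108), (255, 30), (256, 105), (285, -24), (290, -40), (291, -80), (296, 71), (297, 31), (298, -92), (350, 27), (352, 22), (353, 18), (354, 28), (355, -37), (356, -38), (357, 47), (358, 55), (359, -105)]
```

View pics/g1.png

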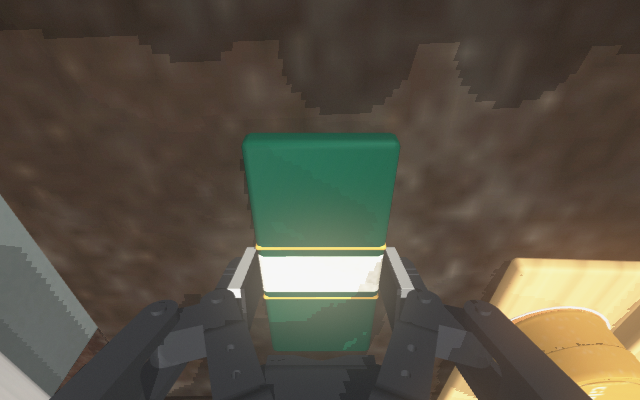

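Run:
```python
from h import *
P,Oo=barplace(0,44,9.5,11)
L(P+[0,0,.02],v=.15);env.pause(.2);st("20");L(P+[0,0,.004],v=.05);env.pause(.2);st("4");L(P,v=.03);env.pause(.2);st("0")
crop(cams.grab_frame("scene"),190,460,100,280,2.9,"sc6.png")
env.release();env.pause(.3);st("rel")
t=np.radians(29);z=np.array([*(XH*np.sin(t)),-np.cos(t)])
L(P-.08*z,v=.15);L(P-.16*z,v=.25);env.pause(.2)
f=wcam();cv2.imwrite("pics/g4.png",f["image"]);crop(cams.grab_frame("scene"),190,460,100,280,2.9,"sc7.png")
```

```text
20 t44.4 pos [ 0.6511 -0.0447  0.0796] gap 0.0587 F [ 0.4  0.4 -1. ]
4 t45.0 pos [ 0.65   -0.0446  0.0617] gap 0.0591 F [ 0.9 -0.6 -0.1]
0 t45.5 pos [ 0.6502 -0.0446  0.0579] gap 0.0587 F [2.8 0.5 0.3]
rel t46.3 pos [ 0.6499 -0.0445  0.0576] gap 0.0855 F [ 0.1  0.5 -0.3]
```

View pics/g4.png

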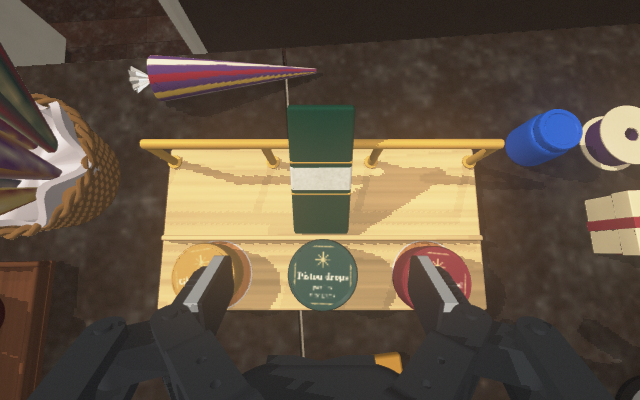

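View pics/sc7.png

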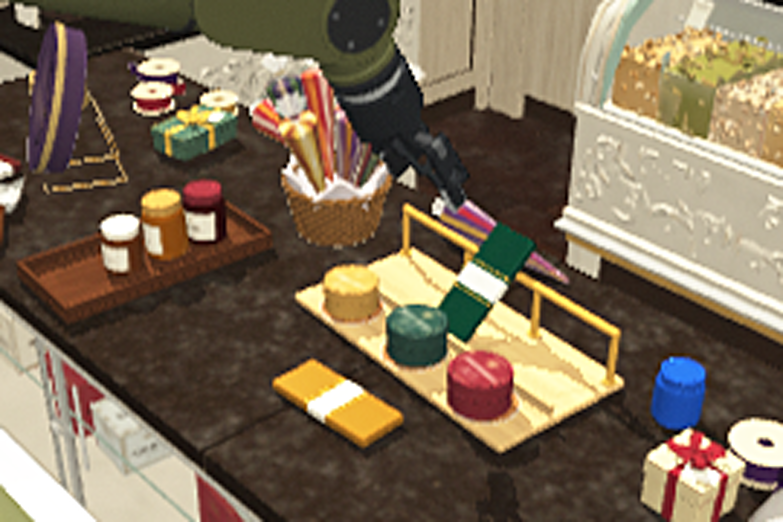

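Run:
```python
from h import *
p,z,o=bargrasp(.4277,-.0453,92.77)
P,Oo=barplace(115,44,9.5,11);print(kinematics.ik(P,Oo))
L([.52,-.04,.30],[180,0,yaw],.3)
env.goto([.429,-.104,.16],[180,0,90]);env.pause(.2);f=wcam();bar2(f,"gold",(240,385,5,230))
env.goto(p-.12*z,o);L(p-.03*z);L(p,v=.06);env.pause(.3);st("pre");env.clamp(40);env.pause(.2);st("clamp")
L(p+[0,0,.20],v=.2);env.pause(.1)
env.goto(P+[0,0,.12],Oo);env.pause(.3);st("hover")
f=wcam();cv2.imwrite("pics/h3.png",f["image"]);crop(cams.grab_frame("scene"),190,460,100,280,2.9,"sc8.png")
```

```text
[  2.90564803   5.33963711 118.3165692   -7.58837699  27.74745941
 103.10451345]
gold [427.6 -45.2] [ 58.9 138.4] 2.8
pre t52.3 pos [ 0.428  -0.0471 -0.0007] gap 0.0853 F [0.6 0.2 0.1]
clamp t52.9 pos [ 0.4283 -0.0472 -0.0005] gap 0.0589 F [0.3 1.8 5.3]
hover t56.0 pos [0.6587 0.0701 0.1778] gap 0.0584 F [-0.6 -0.2 -0.8]
```

View pics/h3.png

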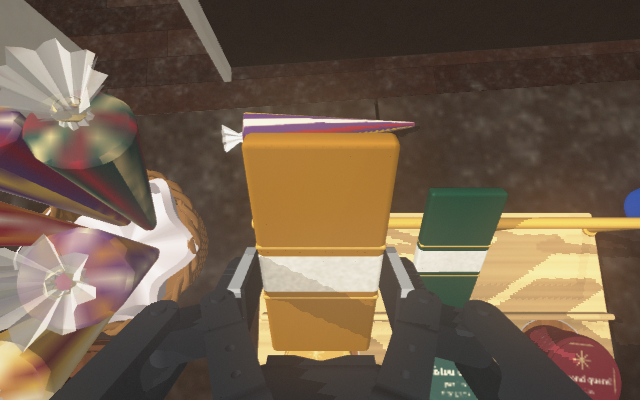

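View pics/sc8.png

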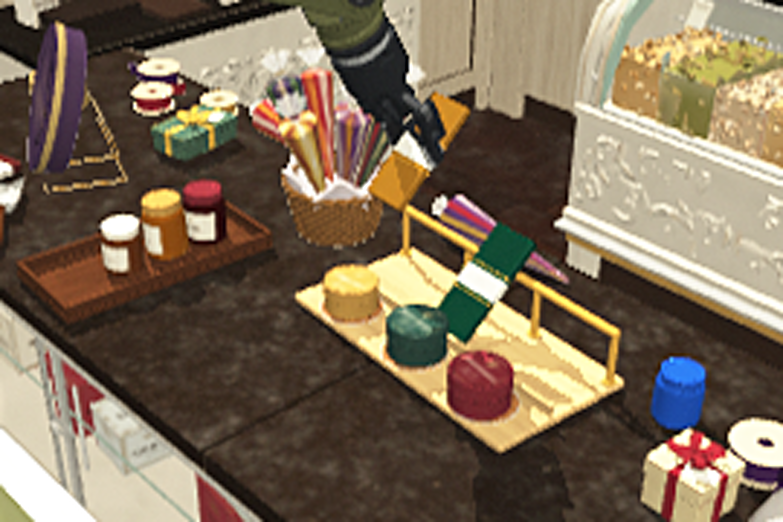

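```bash
python3 - <<'E'
from h import *
P,Oo=barplace(115,44,9.5,11)
L(P+[0,0,.02],v=.15);env.pause(.2);st("20");L(P+[0,0,.004],v=.05);env.pause(.2);st("4");L(P,v=.03);env.pause(.2);st("0")
env.release();env.pause(.3);st("rel")
t=np.radians(29);z=np.array([*(XH*np.sin(t)),-np.cos(t)])
L(P-.08*z,v=.15);L(P-.16*z,v=.25);env.pause(.2)
f=wcam();cv2.imwrite("pics/h4.png",f["image"])
L([.50,-.04,.30],[180,0,yaw],.3);env.pause(.2)
f=wcam();cv2.imwrite("pics/h5.png",f["image"])
crop(cams.grab_frame("scene"),190,460,100,280,2.9,"sc9.png")
E
python3 meas.py
```

```text
20 t57.1 pos [0.6598 0.0702 0.0794] gap 0.0586 F [ 0.2  0.5 -1. ]
4 t57.8 pos [0.6587 0.0701 0.0616] gap 0.0590 F [ 1.4 -0.5 -0.5]
0 t58.3 pos [0.659  0.0701 0.0578] gap 0.0585 F [ 3.1 -2.2  1.2]
rel t59.0 pos [0.6587 0.0701 0.0576] gap 0.0854 F [ 0.2 -0.2 -0.1]
top
jar_b none
jar_a none
jar_c none
tin_gold [270 179  11  21 135] cen rk [-40.  133.8] encl [-41.7 125.2] 60.5 world [0.5588 0.088 ]
tin_green none
tin_red [361 186   9  20  98] cen rk [ -49.7 -132.7] encl [ -48.5 -125.1] 57.2 world [ 0.533 -0.161]
scene
jar_b none
jar_a [341 179  14  12  58] cen rk [66.4 55.4] encl [56.8 55.1] 78.0 world [0.6518 0.0106]
jar_c none
tin_gold [301 186  23  23 207] cen rk [-54.7  86.6] encl [-35.3 108.2] 154.2 world [0.564  0.0705]
tin_green [337 200   9  23  78] cen rk [-22.2 -24.2] encl [-19.2 -23.1] 127.1 world [ 0.57   -0.0616]
tin_red [344 221  23  19 353] cen rk [ -61.9 -126.8] encl [ -63. -123.] 100.4 world [ 0.5187 -0.1578]
```

View pics/h4.png

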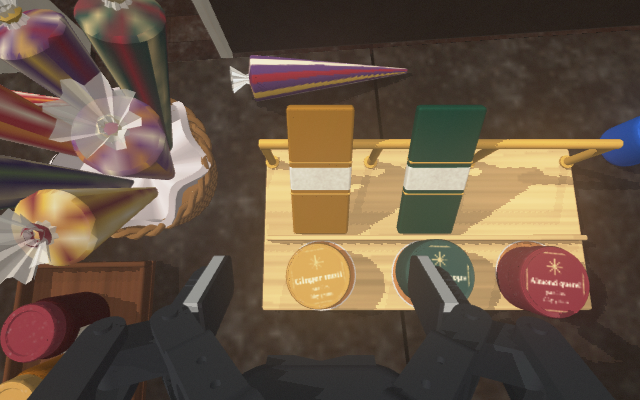

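View pics/h5.png

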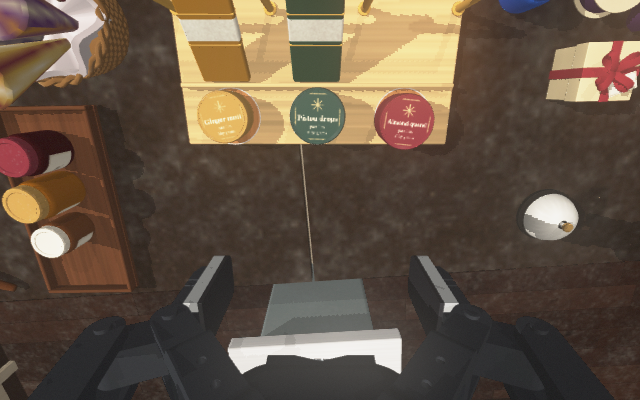

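View pics/sc9.png

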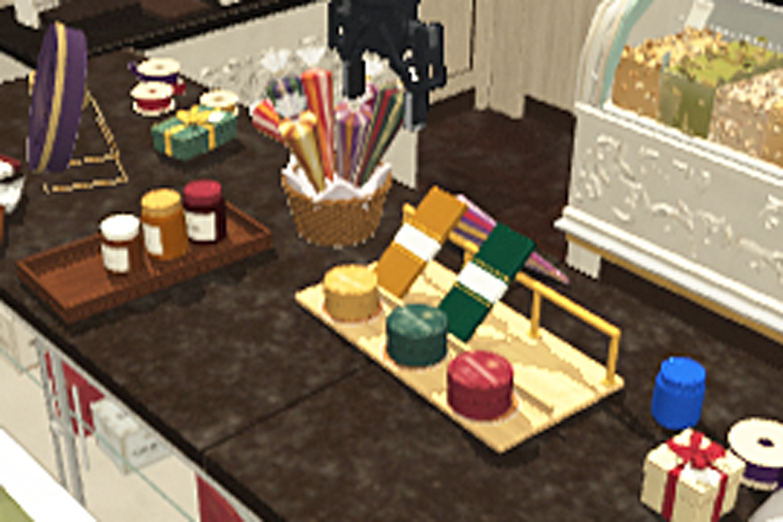

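```bash
cat > wt.py <<'E'
from h import *
def tin(n,x,y,z,save=None):
    # camera roughly above: DN camera is on -XH side; camera looks towards +x
    L(rk(x+70,y,150),DN,.3) if False else env.goto(rk(x+70,y,190),DN)
    env.pause(.25);f=wcam();m=masks(f)[n]
    if save: cv2.imwrite("pics/"+save,f["image"])
    u,v=map(int,proj(f,rk(x,y,z)));q=np.zeros_like(m);r=75;q[max(v-r,0):v+r,u-r:u+r]=1
    mm=cv2.morphologyEx((m&q).astype(np.uint8),cv2.MORPH_CLOSE,np.ones((9,9)))
    b=max(blobs(mm,100),key=lambda q:q[0][4]);cs,_=cv2.findContours(b[2].astype(np.uint8),0,2);hu=cv2.convexHull(max(cs,key=len))[:,0]
    W=np.array([ray(f,a,c,z/1000)[:2] for a,c in hu],np.float32);(cc,r)=cv2.minEnclosingCircle(W);e=cv2.fitEllipse((W*1000).astype(np.float32))
    print(n,"px",(u,v),"rk",loc(cc).round(1),"d %.1f"%(2000*r),"ell",loc(np.array(e[0])/1000).round(1),np.round(e[1],1));return loc(cc)
E
python3 - <<'E'
from wt import *
tin("red",-45,-112,52,"r1.png")
tin("green",-43.5,0,52,"r2.png")
tin("gold",-43.5,115,46,"r3.png")
E
```

```text
red px (320, 108) rk [ -46.9 -112.2] d 67.7 ell [ -47.  -112.2] [67.1 67.3]Traceback (most recent call last):
  File "<stdin>", line 3, in <module>
  File "wt.py", line 9, in tin
    b=max(blobs(mm,100),key=lambda q:q[0][4]);cs,_=cv2.findContours(b[2].astype(np.uint8),0,2);hu=cv2.convexHull(max(cs,key=len))[:,0]
ValueError: max() iterable argument is empty
```

View pics/r1.png

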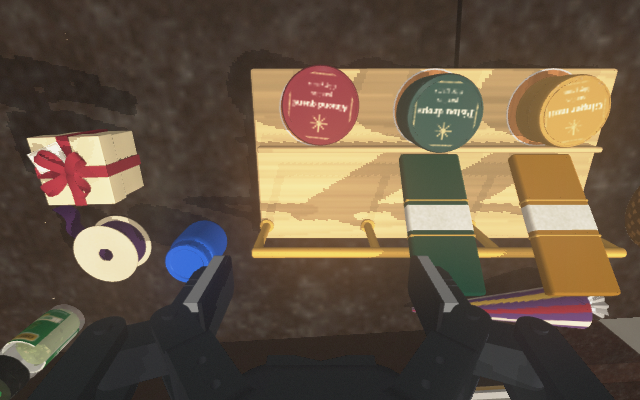

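View pics/r2.png

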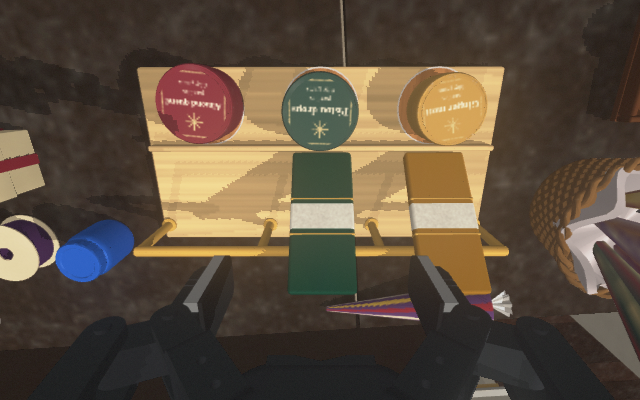

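```bash
sed -i 's/f=wcam();m=masks(f)\[n\]/f=wcam();m=masks(f)[n] if n!="green" else (hsv(f)[...,0]>50)\&(hsv(f)[...,0]<100)\&(hsv(f)[...,1]>50)\&(hsv(f)[...,2]<160)/' wt.py
python3 - <<'E'
from wt import *
tin("green",-43.5,0,52,"r2b.png")
tin("gold",-43.5,115,46,"r3.png")
st()
E
```

```text
green px (320, 108) rk [10.8  3. ] d 55.3 ell [10.7  3.2] [50.  59.3]
gold px (321, 107) rk [ 13.6 115.2] d 61.4 ell [ 21.1 115.2] [ 57.1 118.7]
 t66.8 pos [0.6262 0.0716 0.19  ] gap 0.0853 F [-0.2  0.3  0.2]
```

View pics/r3.png

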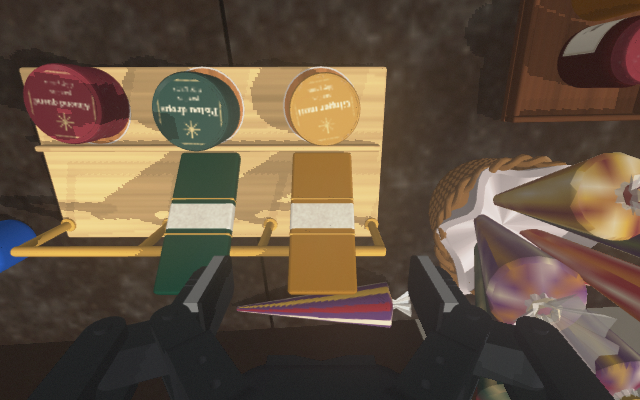

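```bash
sed -i 's/    mm=cv2.morphologyEx/    q[147:]=0\n    mm=cv2.morphologyEx/; s/np.ones((9,9)))$/np.ones((5,5)))/' wt.py
python3 - <<'E'
from wt import *
tin("gold",-43.5,117,46);f=wcam();crop(f,230,410,50,160,4,"r4.png");f0=f
tin("green",-43.5,0,52);crop(wcam(),230,410,50,160,4,"r5.png")
E
```

```text
Traceback (most recent call last):
  File "wt.py", line 10, in tin
    b=max(blobs(mm,100),key=lambda q:q[0][4]);cs,_=cv2.findContours(b[2].astype(np.uint8),0,2);hu=cv2.convexHull(max(cs,key=len))[:,0]
ValueError: max() iterable argument is empty
```

Run:
```python
from wt import *
f=wcam();crop(f,230,410,50,160,4,"r4.png");H=hsv(f);print(H[110,300:360:6].tolist())
print("lid ctr exp",proj(f,rk(-43.5,115,46)),"inlay exp",proj(f,rk(-43.5,115,10)))
env.goto(rk(26,0,190),DN);env.pause(.25);f=wcam();crop(f,230,410,50,160,4,"r5.png")
print("lid ctr exp",proj(f,rk(-43.5,0,52)),"inlay exp",proj(f,rk(-43.5,0,10)));H=hsv(f);print(H[90,270:370:6].tolist())
```

```text
[[19, 114, 226], [21, 76, 234], [22, 76, 234], [22, 80, 234], [18, 146, 217], [18, 147, 217], [18, 146, 217], [18, 148, 217], [19, 146, 217], [18, 148, 210]]
lid ctr exp [317.94607946 108.15606772] inlay exp [318.23365688 106.33965187]
lid ctr exp [318.98254874 109.05158998] inlay exp [319.17888253 106.81903573]
[[17, 114, 177], [18, 113, 178], [18, 115, 178], [64, 37, 103], [69, 51, 95], [71, 54, 94], [62, 38, 113], [56, 32, 119], [37, 37, 146], [37, 35, 151], [45, 32, 127], [65, 48, 95], [67, 45, 96], [65, 46, 94], [18, 110, 223], [20, 109, 230], [18, 112, 178]]
```

View pics/r4.png

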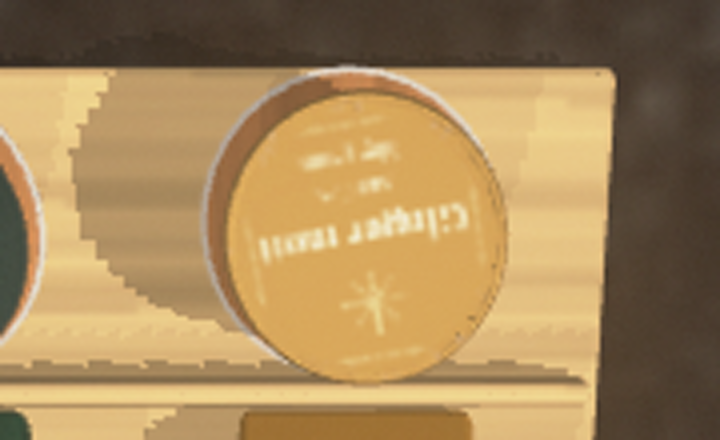

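View pics/r5.png

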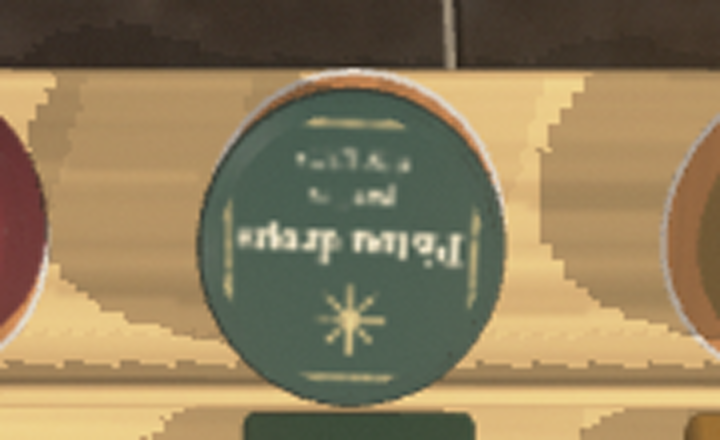

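Run:
```python
from h import *
f=cams.grab_frame("wrist");T=np.eye(4);T[:3,:3]=Ro.from_euler("xyz",DN,degrees=True).as_matrix();T[:3,3]=[.5796,.0749,.2001];M=T@f["tool_from_camera"];f["R"]=M[:3,:3].T;f["t"]=-M[:3,:3].T@M[:3,3]
print("lid exp",proj(f,rk(-43.5,115,46)),"inlay",proj(f,rk(-43.5,115,10)), "green lid",proj(f,rk(-43.5,0,52)),proj(f,rk(-43.5,0,10)))
im=cv2.imread("pics/w1.png");f["image"]=im;crop(f,230,410,90,200,4,"r6.png")
```

```text
lid exp [321.51935512 157.10553563] inlay [321.42103216 150.43071217] green lid [201.54593414 158.29410995] [215.70278213 150.36624418]
```

View pics/r6.png

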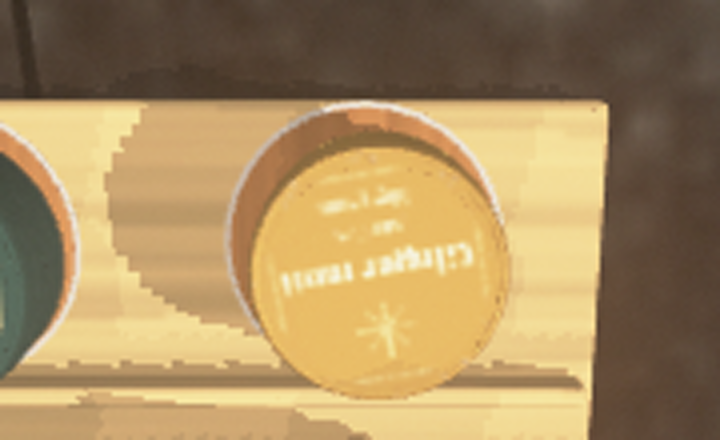

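Run:
```python
from h import *
pick(-46.9,-112,27)
f=cams.grab_frame("wrist");cv2.imwrite("pics/k1.png",f["image"])
totray(-98.5,24)
L(tr(-98.5,200),v=.3);env.pause(.1)
f=cams.grab_frame("wrist");cv2.imwrite("pics/k2.png",f["image"])
env.goto([.265,.594,.25],[180,0,156]);env.pause(.2);st()
f=cams.grab_frame("top");crop(f,150,410,130,290,3,"t9.png");crop(cams.grab_frame("scene"),190,460,130,310,2.9,"sc10.png")
```

```text
clamp t70.5 pos [ 0.5372 -0.1487  0.0292] gap 0.0679 F [-1.1  0.   6.5]
lift t71.3 pos [ 0.5345 -0.1477  0.198 ] gap 0.0679 F [ 0.5 -0.  -1.8]
at tray t75.0 pos [0.3473 0.3445 0.0244] gap 0.0679 F [-1.5 -0.5  4.7]
up t75.6 pos [0.3481 0.345  0.0652] gap 0.0855 F [ 0.3  1.2 -1.2]
 t77.6 pos [0.2658 0.593  0.2499] gap 0.0856 F [-0.3  0.3  0.5]
```

View pics/t9.png

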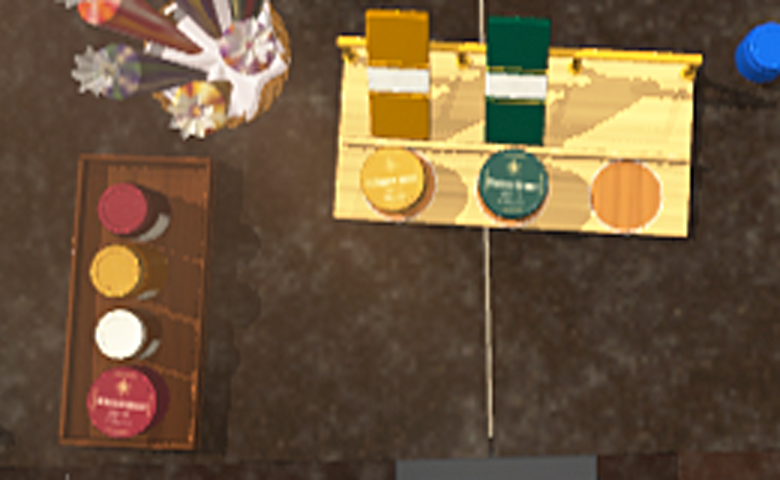

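View pics/sc10.png

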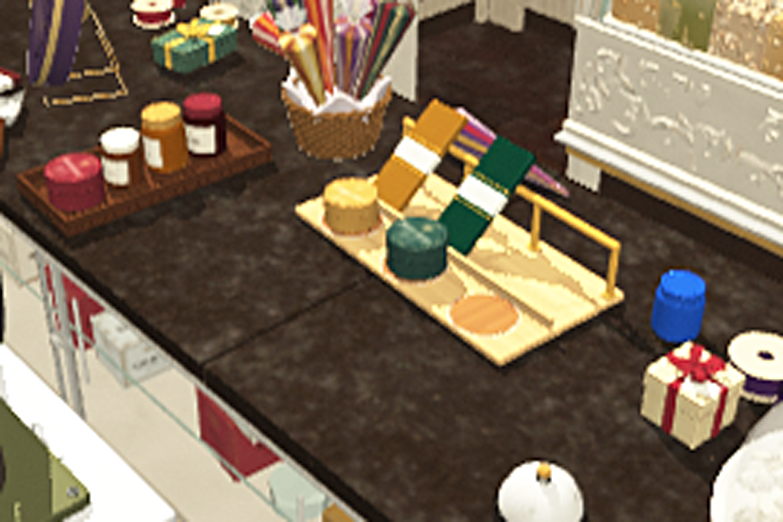

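View pics/k2.png

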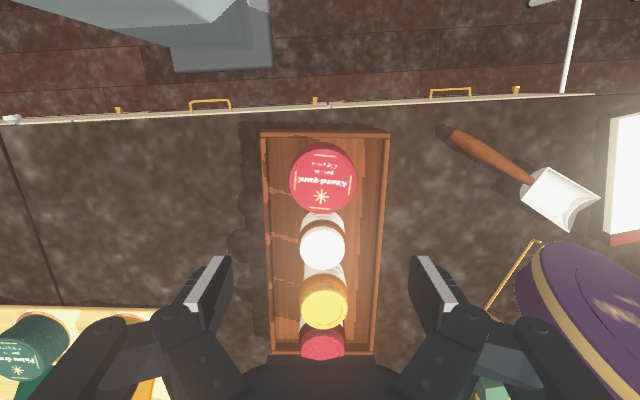

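Run:
```python
from h import *
f=cams.grab_frame("top")
q=lambda u,v,z:loc(ray(f,150+(u+.5)/3-.5,130+(v+.5)/3-.5,z)).round(1)
print("gold foot L/R",q(372,136,.019),q(429,140,.019),"green",q(487,142,.019),q(544,144,.019))
print("gold top",q(366,10,.1126),q(430,13,.1126),"green",q(488,16,.1126),q(551,19,.1126))
print("lip line",q(345,144,.022),q(690,161,.022),"inlay0",q(627,195,.01),"gold tin",q(395,181,.046),"green tin",q(515,184,.052))
env.goto([.50-.08,-.03,.28],[180,0,yaw+180]);
# low oblique look from the front at feet
o=[180,-25,yaw]
for y,n in((115,"f_gold"),(0,"f_green")):
    p=rk(-10,y,170)
    if kinematics.ik(p,o) is not None:
        env.goto(p,o);env.pause(.25);f=wcam();cv2.imwrite(f"pics/{n}.png",f["image"]);print(n,"foot exp",proj(f,rk(0,y,19)),"lip top",proj(f,rk(0,y,22)),"top exp",proj(f,rk(104,y,112.6)))
    else: print("no ik")
st()
```

```text
gold foot L/R [  3. 144.] [ 1.9 86.2] green [ 2.9 27.6] [  3.9 -29.9]
gold top [107.4 144.2] [107.6  84.4] green [107.5  30.2] [107.7 -28.5]
lip line [ -7.  170.3] [  -6.1 -176.9] inlay0 [ -42.4 -116.5] gold tin [-44.3 114.9] green tin [-41.7  -2.9]
f_gold foot exp [320.51253323 232.40765215] lip top [320.51512418 232.43712   ] top exp [320.68283813  94.3350028 ]
f_green foot exp [321.67736923 232.36836047] lip top [321.6909959  232.39823383] top exp [322.50050659  94.20558761]
 t84.1 pos [ 0.581  -0.0382  0.1699] gap 0.0854 F [-1.  -0.2 -0. ]
```

Run:
```python
from h import *
for n in("f_gold","f_green"):
    im=cv2.imread(f"pics/{n}.png");cv2.imwrite(f"pics/{n}z.png",cv2.resize(im[70:270,220:420],None,fx=3,fy=3,interpolation=cv2.INTER_CUBIC))
```

View pics/f_goldz.png

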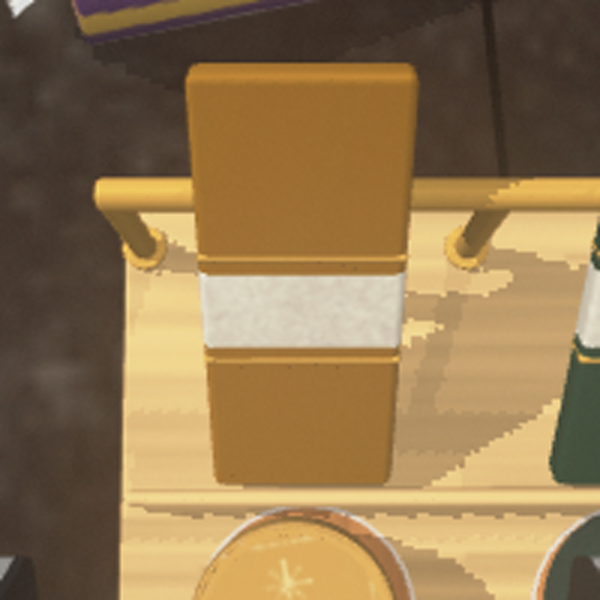

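View pics/f_greenz.png

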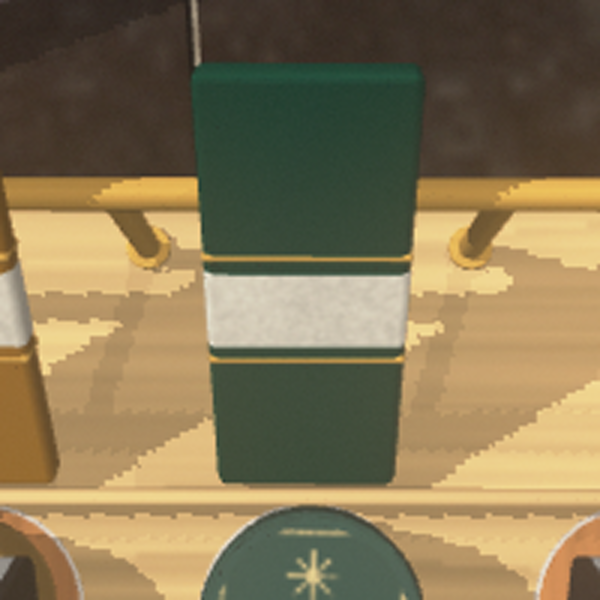

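Run:
```python
from h import *
L(rk(-60,0,260),[180,0,yaw],.3)
env.goto([.265,.594,.25],[180,0,156]);env.pause(12);st()
f=cams.grab_frame("top");crop(f,150,410,130,290,3,"t10.png")
a=cv2.imread("pics/t9.png").astype(int);b=cv2.imread("pics/t10.png").astype(int);d=abs(a-b).max(2);v,u=np.nonzero(d>40);print(len(v),(u.min(),u.max(),v.min(),v.max()) if len(v) else "")
```

```text
t99.2 pos [0.265 0.594 0.25 ] gap 0.0852 F [-0.2 -0.4  0.3]
0
```

View pics/t10.png

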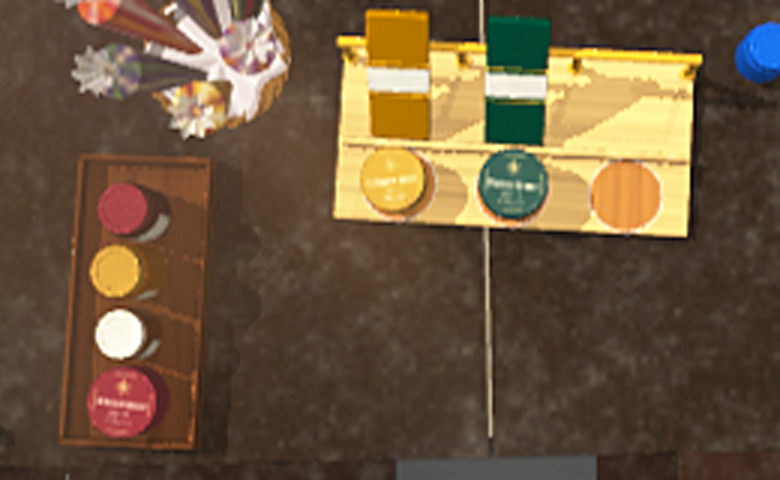

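Nothing has changed since the last view, and the tins are where they started. I'm handing in.

```bash
python3 -c "
from bench import env
env.sign_off()"
```

```text
the job is handed in; nothing more can be done
```

The job is done and handed in at about 99 s of the 210 s allowed.

**Jars and red tin:** The jam, honey and cream jars went from the bays to the tray first. The red tin followed last, because the red bar was not here today. All four stand upright in a row in the tray.

**Bars:** The green bar leans in the middle bay and the gold bar in the left bay, each behind its own colour's tin. The last close-up views showed both feet behind the lip to within 1–2 mm, backs on the rail and both bars square. The green bar looked centred. The gold bar looked about 1 mm off centre.

**Checks that disagreed:**
- **Bar feet:** the coarser top camera put both feet about 2–4 mm behind the lip. I went by the wrist camera.
- **Gold tin:** a close wrist view put it about 3–5 mm off the centre of its inlay. A picture from the start shows the same offset, so I left it as it started.

**Other:** I saw no tin knocked. The top view was unchanged after a 12 s wait just before handing in. The robot never went near the bell, gift box, ribbon reel or blue jar.

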